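# Scoop the egg sinkers down the chute into the bin

## Robot

A 6-joint arm with a two-finger parallel gripper is mounted at the origin on the work surface. World frame = base frame: x ahead of the robot, y to its left, z up, the work surface at z = 0. Lengths are in m, angles in degrees, forces in N, time in s.
With the tool pointing down it reaches from about 0.375 to 0.9 m from the base axis. Payload 3.1 kg.
Tool frame: the origin (TCP) lies at the very end of the fingers, on their centre line; the grasp point (between the pads) lies behind it (bot.grip_depth is the z of the grasp point in the tool frame, in m); z points along the fingers, y is the direction in which the jaws open and shut (so a half turn about z gives the same grasp; the last joint's range is limited). The gripper opens to 87 mm and grips with 3 to 60 N. Pads are 19 mm wide; open, the fingers measure 117 mm over their backs; the gripper's body (75 mm by 190 mm) begins 51 mm behind the grasp point.
Start: joints at [-85.8, 30.224, 82.088, -0, 67.689, -10.227], TCP at [0.156, -0.605, 0.223] pointing down, gripper open.
Joint ranges: [-176.69, 176.69], [-43.24, 126.21], [12.49, 139.97], [-82, 262], [0, 151.66], [-163.58, 163.58]. Speed limits (degrees/s): [159.86, 159.86, 180, 180, 180, 180].

## Interface

Orientations are given as a 3x3 rotation matrix whose columns are the frame's x, y, z axes.
In Python, from rig import bot, vision gives the robot as it stands. The module is installed in compiled form; this text tells all that it offers.
- The arm moves only by the shell command python3 -m jog 'ROWS'. ROWS is JSON, a list of rows, each a list of 3 entries, a list of its own where there are three numbers: the shift along the tool's x, y, z in mm, then the turn, a rotation vector about the tool's x, y, z in degrees, then the closure, from 0 (fully open) to 1 (shut). In form: [[[dx, dy, dz], [wx, wy, wz], fingers], ...]. A call has 1 to 12 rows; each row is the pose to reach, as a shift and turn from the pose commanded when the call began, along the tool's axes at that moment; what a row does not reach only later rows make up. A row lasts 1/12 s, in which the tool goes at most 41.7 mm and 7.16 degrees, less where a joint would pass 70% of its speed; a pose out of reach is approached as far as the arm can. A call with a gripper value outside its range is refused whole. The fingers move at their own pace and stop on an object; the grip force is fixed at half the most. Time passes only in rows, so rows that repeat a pose let the fingers close. It gives the time, the measured TCP pose, the force and the opening at its end, in the units of the state.
- bot.read_state(): the state, without advancing time (a new reading comes with each control period).
- vision.capture(name): name is "scene" or "top"; returns the picture (480x640x3 uint8, red, green, blue); there is no depth.
- vision.camera_info(name): a dict with "intrinsics" (3x3 intrinsics, pixels), "dist" ([k1, k2, p1, p2, k3] as OpenCV has them; the pictures are not rectified), "camera_from_world" (4x4, takes a point from world to camera coordinates). Camera axes: x right, y up, looking along -z (the intrinsics and any distortion apply to the point x, -y, -z); pixel columns grow to the right and rows downward; lengths in m; the calibration is good to about 2 mm. A picture is of the moment at which its call begins. camera_info takes no time and is no camera call.
- bot.hand_in(): hands the job in, once; it reports no verdict.
The state is a dict: "time_s": time; "joint_positions": joint angles; "qvel": joint speeds; "tau": joint torques, N m; "position": TCP position; "tcp_rot": TCP orientation; "force": force on the tool from outside, world axes, zero at the start; "moment": the same for the moment, N m; "opening": opening from 0.0 (shut) to 1.0 (fully open).
Only numpy, scipy, OpenCV 4.12 (cv2) and the standard library are available. Lean on these libraries where they do the work, as an engineer would, in place of code of your own. Each camera call takes 0.05 s, during which the arm holds its last target. There are 200 camera calls.

## Task

Using the scoop, scoop the three lead egg sinkers out of the tray and tip them down the chute so that all three end up in the pine bin; do not touch the sinkers with the gripper. Then set the scoop back upright on the cork mat, let go of it, and leave the other tackle on the slate undisturbed.

Things in the scene. Friction and masses are not known exactly. Their poses are not given: they have to be found in the camera images.
- scoop: Loose galvanised hand scoop with a wooden top handle, 0.2 kg. Bowl 130 mm long (x), 110 wide (y); origin at the centre of its underside, z up. Open mouth at the -x end. Floor 2 mm thick; side walls 2.5 mm thick, 38 high behind x = -35 mm, 22 high from -53 to -35, none ahead of that; back wall 46 high at x = +64 mm.
- scoop_grip (a point): Middle of the scoop's level wooden handle bar, 95 mm above the scoop's origin, same axes. The bar is 24 mm wide (y), 28 high, runs above the bowl from x = -50 to +65 mm and is carried only by a post at the back wall.
- tray: Fixed galvanised tray, front (-x) turned roughly to the robot; origin at the centre of its underside, z up. Floor 3 mm thick, x = -100 to +135 mm; side walls 28 mm high, 126 apart inside, 132 outside, so the scoop fits between with 8 mm to spare each side. The back (+x) end is open.
- tray_front (a point): Middle of the foot of the tray's front wall, on the floor (100 mm ahead of the tray's origin, 3 mm up). From here the front wall leans outwards (to -x), 55 degrees from level, up to 38 mm high.
- sinker0: Grey lead egg sinker, barrel shaped, 60 mm long (its x axis), 24 mm in diameter, 0.19 kg, loose in the tray, lying roughly across it. Origin at its centre.
- sinker1: Second sinker, the same.
- sinker2: Third sinker, the same.
- chute: Fixed galvanised chute on the right-hand lip of the slate. Origin on the slate's edge at the middle of the chute's top end. From there its floor slopes down at 45 degrees towards -y over 127 mm; 174 mm wide (x) inside. Open above; side walls about 70 mm off the floor, 50 mm above the slate near the lip.
- bin: Fixed open pine bin below the slate, at the foot of the chute: 250 x 230 mm, 90 mm high, walls and floor 12 mm. Origin at the centre of its underside. The chute's end reaches inside its rim.
- mat: Fixed cork mat, 200 (x) x 150 (y) mm, 4 mm thick, on which the scoop lies at the start. Origin at the centre of its underside.
- jar: Bystander: lidded amber glass jar, 68 mm in diameter, 95 mm high; origin at the centre of its base.
- shackle: Bystander: galvanised bow shackle lying flat, about 90 mm long and 15 mm thick; origin in the middle of its bow, on the slate.
- spinner: Bystander: tin mackerel spinner lying flat, about 120 mm long with its hook (along x), 6 mm thick; origin under its middle.
- mug: Bystander: white mug, 80 mm in diameter and high; origin at the centre of its base.
- pulley: Bystander: wooden pulley block, 100 x 42 x 60 mm high; origin at the centre of its base.
- spool: Bystander: wooden line spool standing on end, 70 mm in diameter, 60 mm high; origin at the centre of its base.
- cleat: Bystander: galvanised horn cleat, 165 mm long (x), 50 mm high; origin at the centre of its base.
There are look-alikes about, which are no part of the job. What is shaped like the scoop but purple is not meant. Leave any green look-alike of the sinker2 alone.

How it is judged:
By the outcome, as a careful person would: the job done as asked, in the order asked, and still so for the second after the job is handed in, with the robot touching nothing.
It also fails if it takes over 64 s, if anything falls off the work surface, if the arm or the gripper's body presses on something with over 40 N, if the wrist force passes 120 N, or if a joint passes its speed limit or range.

## Working session

There is one attempt and no reset: what is moved stays moved. The work goes in short steps, Python scripts to look and compute and a shell command to move; the robot and the scene stay as the last step left them, time stands still between calls to the robot, and variables do not carry over. Pictures are saved under pics/ and viewed, about 8 in all and at most 12, crops included, and the job is handed in when it is done.

```bash
mkdir -p pics; python3 - <<'E'
from rig import bot, vision
import cv2
for n in("scene","top"):
    im=vision.capture(n); cv2.imwrite(f"pics/{n}0.png",im[:,:,::-1])
    print(vision.camera_info(n))
s=bot.read_state(); print(s,bot.grip_depth)
E
```

```text
{'intrinsics': array([[532.55507832,   0.        , 321.01204763],
       [  0.        , 532.55507832, 246.43628599],
       [  0.        ,   0.        ,   1.        ]]), 'dist': array([-0.09462692,  0.        ,  0.        ,  0.        ,  0.        ]), 'camera_from_world': array([[ 0.68816025,  0.72541442,  0.01447048, -0.39217744],
       [-0.56572249,  0.52396815,  0.63672242,  0.26645361],
       [ 0.45430556, -0.44635334,  0.7709573 , -1.47835548],
       [ 0.        ,  0.        ,  0.        ,  1.        ]])}
{'intrinsics': array([[493.48232917,   0.        , 322.13797106],
       [  0.        , 493.48232917, 236.94628299],
       [  0.        ,   0.        ,   1.        ]]), 'dist': array([0.04669967, 0.        , 0.        , 0.        , 0.        ]), 'camera_from_world': array([[ 1.75857667e-03, -9.99998428e-01, -2.25444139e-04,
         3.86728165e-02],
       [ 9.91341872e-01,  1.71375371e-03,  1.31294916e-01,
        -5.02165557e-01],
       [-1.31294324e-01, -4.54384391e-04,  9.91343328e-01,
        -1.06354551e+00],
       [ 0.00000000e+00,  0.00000000e+00,  0.00000000e+00,
         1.00000000e+00]])}
{'time_s': 0.1, 'joint_positions': array([-8.57977165e+01,  3.02724165e+01,  8.21510006e+01, -1.02709088e-03,
        6.76903587e+01, -1.02258547e+01]), 'qvel': array([-0.06214077, -0.13580847, -0.21504461,  0.08632935, -0.03199027,
        0.18250245]), 'tau': array([ 1.82640115e-04, -4.40986884e+01, -1.77151179e+01,  6.35734177e-02,
        5.33962506e-02, -4.15778038e-05]), 'position': array([ 0.15571642, -0.60458645,  0.22167176]), 'tcp_rot': array([[ 9.68459239e-01,  2.49171981e-01, -1.62052235e-04],
       [ 2.49171807e-01, -9.68457275e-01,  1.97920799e-03],
       [ 3.36222509e-04, -1.95716111e-03, -9.99998028e-01]]), 'force': array([ 0.44422238, -0.46460813,  0.03750383]), 'moment': array([ 0.00250458, -0.04593788,  0.02393324]), 'opening': 1.0019599164914266} -0.0187
```

View pics/scene0.png

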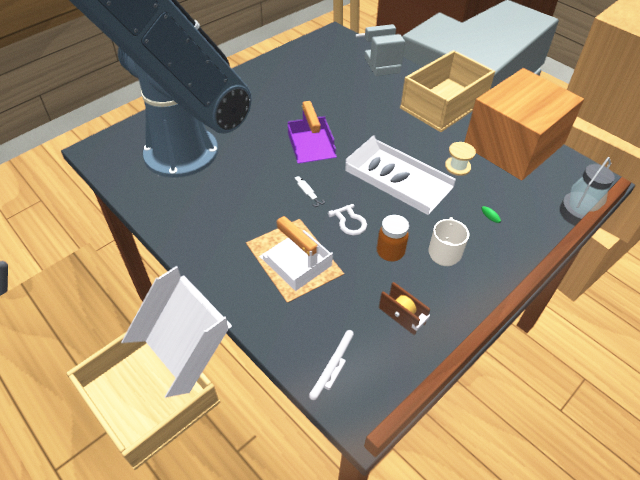

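View pics/top0.png

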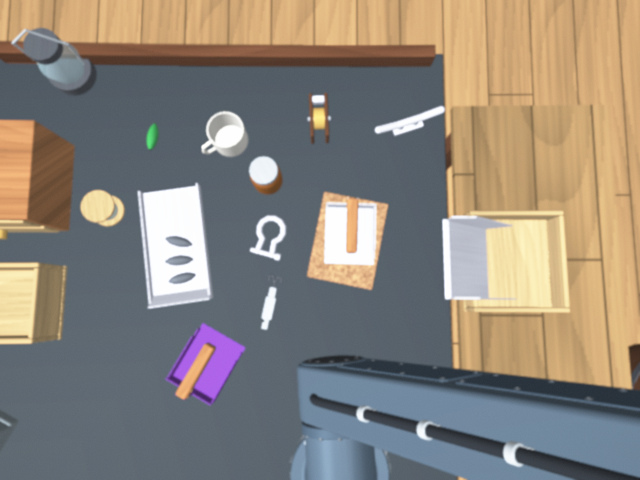

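```bash
python3 - <<'E'
import cv2,numpy as np
t=cv2.imread("pics/top0.png"); s=cv2.imread("pics/scene0.png")
def c(im,x0,x1,y0,y1,k): return cv2.resize(im[y0:y1,x0:x1],None,fx=k,fy=k,interpolation=cv2.INTER_CUBIC)
out=np.zeros((600,800,3),np.uint8)
a=c(t,130,220,175,315,4); out[:560,:360]=a
b=c(t,300,395,185,295,4); out[:440,380:760]=b
cv2.imwrite("pics/c1.png",out)
out=np.zeros((600,800,3),np.uint8)
a=c(s,340,460,130,215,4); out[:340,:480]=a
b=c(s,240,345,210,300,3); out[330:600,485:800]=b
a=c(t,435,575,205,315,2.2);out[350:350+a.shape[0],:a.shape[1]]=a
cv2.imwrite("pics/c2.png",out)
E
```

```text
(no output)
```

View pics/c1.png

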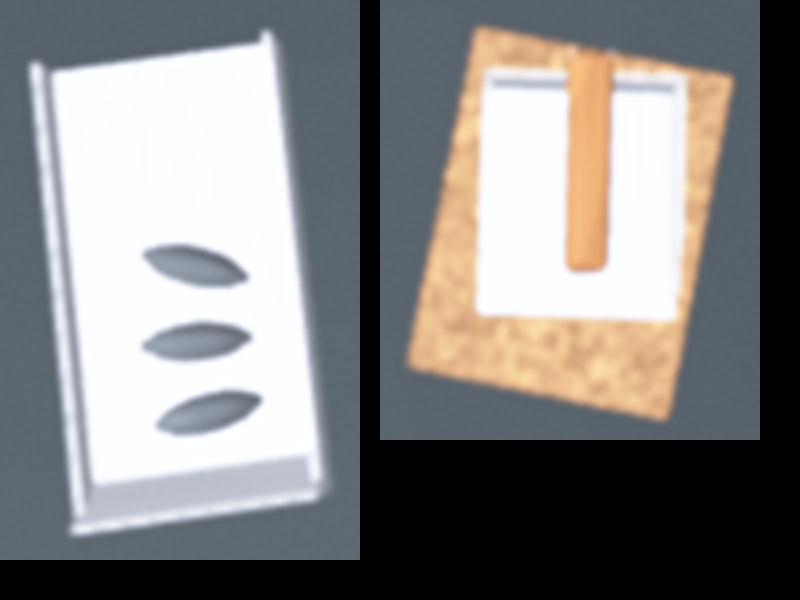

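View pics/c2.png

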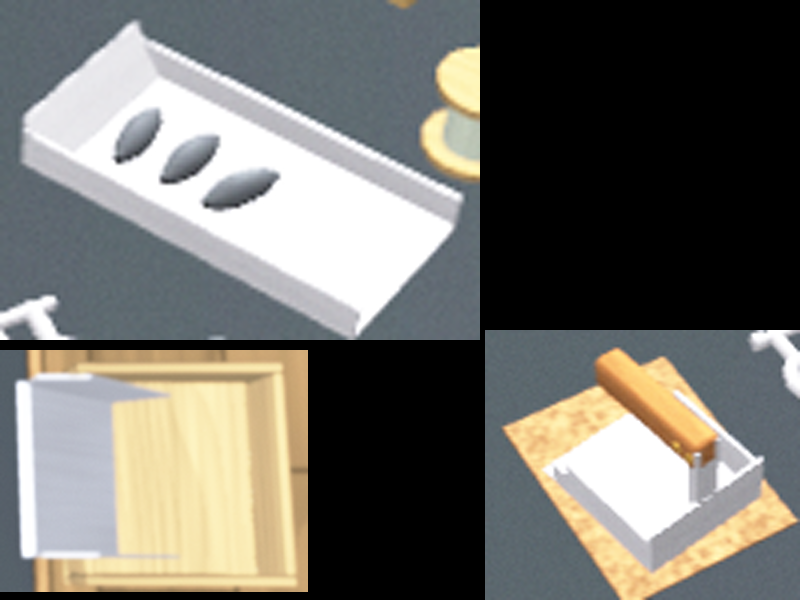

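```bash
cat > h.py <<'E'
import numpy as np,cv2
from rig import bot,vision
from scipy.optimize import least_squares
CI={n:vision.camera_info(n) for n in("top","scene")}
def proj(n,P):
    c=CI[n];P=np.atleast_2d(np.asarray(P,float));T=c["camera_from_world"]
    q=P@T[:3,:3].T+T[:3,3]; q=q*[1,-1,-1]
    return cv2.projectPoints(q,np.zeros(3),np.zeros(3),c["intrinsics"],c["dist"])[0][:,0]
def ray(n,px,z):
    c=CI[n];T=c["camera_from_world"];R=T[:3,:3]
    u=cv2.undistortPoints(np.array([[px]],float),c["intrinsics"],c["dist"])[0,0]
    d=R.T@np.array([u[0],-u[1],-1]);o=-R.T@T[:3,3]
    return o+d*(z-o[2])/d[2]
def pose(p,z,P):
    P=np.asarray(P,float)/1000;c,s=np.cos(p[2]),np.sin(p[2])
    return np.c_[p[0]+c*P[:,0]-s*P[:,1],p[1]+s*P[:,0]+c*P[:,1],P[:,2]+z]
def fit(z,obs,x0):
    f=lambda p:np.concatenate([(proj(n,pose(p,z,[q]))[0]-px) for n,q,px in obs])
    r=least_squares(f,x0,loss="soft_l1",f_scale=1.5);return r.x,r.fun.reshape(-1,2)
E
python3 - <<'E'
from h import *
A=lambda X,Y:((X+.5)/4-.5+130,(Y+.5)/4-.5+175)
B=lambda X,Y:((X-380+.5)/4-.5+300,(Y+.5)/4-.5+185)
S=lambda X,Y:((X+.5)/4-.5+340,(Y+.5)/4-.5+130)
U=lambda X,Y:((X-485+.5)/3-.5+240,(Y-330+.5)/3-.5+210)
t="top";s="scene";np.set_printoptions(precision=4,suppress=True)
tr=[(t,(-100,63,3),A(97,484)),(t,(135,66,28),A(33,64)),(t,(-124.5,66,38),A(75,532)),(t,(-124.5,-66,38),A(325,492)),(t,(135,-66,28),A(272,32)),(t,(135,63,3),A(52,72)),
(s,(-124.5,-66,38),S(25,122)),(s,(-124.5,66,38),S(137,22)),(s,(135,-66,0),S(356,337)),(s,(135,66,28),S(462,195)),(s,(135,-66,28),S(357,313))]
p,r=fit(0,tr,[.5,.35,0]);print("tray",p,np.degrees(p[2]));print(r.round(1).tolist())
tp=p
sc=[(t,(-65,55,2),B(476,316)),(t,(-65,-55,2),B(678,320)),(t,(65,55,46),B(483,68)),(t,(65,-55,46),B(688,72)),(t,(-50,12,109),B(566,270)),(t,(-50,-12,109),B(608,270)),(t,(65,12,109),B(570,51)),(t,(65,-12,109),B(613,51)),
(s,(65,-55,0),U(652,571)),(s,(65,55,46),U(763,460)),(s,(65,-55,46),U(652,540))]
p,r=fit(.004,sc,[.5,-.05,0]);print("scoop",p,np.degrees(p[2]));print(r.round(1).tolist())
c,q=np.cos(tp[2]),np.sin(tp[2])
for X,Y,X2,Y2 in((195,266,0,0),(197,342,0,0),(209,413,0,0)):
    w=ray(t,A(X,Y),.015);d=w[:2]-tp[:2];print("sinker",w,"tray frame",c*d[0]+q*d[1],-q*d[0]+c*d[1])
for X,Y in((240,190),(190,158),(137,135)):print("scene",ray(s,S(X,Y),.015))
M=[ray(t,B(*v),.004) for v in((478,27),(734,75),(667,420),(408,368))];print("mat",np.mean(M,0),M)
C=lambda X,Y:((X+.5)/2.2-.5+435,(Y-350+.5)/2.2-.5+205)
for v in((20,380),(20,557),(30,380),(30,557)):print("chute z0",ray(t,C(*v),0),"z50",ray(t,C(*v),.05))
for v in((180,268),(228,325)):print("scene z50",ray(s,v,.05),"z0",ray(s,v,0))
for n,v,z in(("top",(265,168),.095),("top",(275,242),.0),("top",(227,135),.08),("top",(270,300),0)):print(v,ray(n,v,z))
E
```

```text
tray [0.4817 0.3665 0.1497] 8.576918190181841
[[0.7, -0.1], [0.7, 0.7], [0.5, -0.8], [-0.9, -0.1], [-0.2, 0.4], [1.3, 1.0], [0.4, -0.6], [0.3, 0.0], [-0.2, 0.3], [0.6, -0.2], [1.5, -1.4]]
scoop [ 0.5102 -0.0228 -0.0308] -1.7630312782246211
[[0.8, -0.9], [-1.0, -0.3], [1.1, 0.8], [-0.3, 1.3], [-0.2, -0.2], [1.0, 0.2], [0.2, -0.4], [1.0, -0.1], [0.7, 0.3], [0.9, -1.1], [0.2, -1.6]]
sinker [0.4945 0.3627 0.015 ] tray frame 0.012093524411521082 -0.005641803257437411
sinker [0.4516 0.3599 0.015 ] tray frame -0.030665241940252504 -0.002072819354190781
sinker [0.4121 0.3516 0.015 ] tray frame -0.07104903344187445 -0.004344475737333167
scene [0.495 0.357 0.015]
scene [0.4517 0.3558 0.015 ]
scene [0.412  0.3464 0.015 ]
mat [ 0.4996 -0.0185  0.004 ] [array([0.6121, 0.0352, 0.004 ]), array([ 0.5841, -0.1121,  0.004 ]), array([ 0.3867, -0.0713,  0.004 ]), array([0.4156, 0.0744, 0.004 ])]
chute z0 [ 0.55   -0.2396  0.    ] z50 [ 0.5414 -0.2271  0.05  ]
chute z0 [ 0.3669 -0.2338  0.    ] z50 [ 0.3665 -0.2216  0.05  ]
chute z0 [ 0.55   -0.2499  0.    ] z50 [ 0.5414 -0.237   0.05  ]
chute z0 [ 0.3669 -0.244   0.    ] z50 [ 0.3665 -0.2313  0.05  ]
scene z50 [ 0.3816 -0.2473  0.05  ] z0 [ 0.3432 -0.2328  0.    ]
scene z50 [ 0.5683 -0.2576  0.05  ] z0 [ 0.54   -0.2437  0.    ]
(265, 168) [0.642  0.1616 0.095 ]
(275, 242) [0.4946 0.1473 0.    ]
(227, 135) [0.7195 0.2471 0.08  ]
(270, 300) [0.3632 0.1566 0.    ]
```

```bash
cat >> h.py <<'E'
from scipy.spatial.transform import Rotation as Ro
D=np.diag([1,-1,-1.])
def scoopR(yaw,tilt=0,roll=0): return Ro.from_euler("ZYX",[yaw,tilt,roll],degrees=True).as_matrix()
def go(*targets):
    "targets: (grip xyz in m, yaw, tilt) with tilt<0 = mouth down; prints row shift/turn from the current pose"
    s=bot.read_state();p,R=np.array(s["position"]),np.array(s["tcp_rot"])
    G=R@D;ypr=Ro.from_matrix(G).as_euler("ZYX",degrees=True)
    print("t",round(s["time_s"],2),"grip",(p+R@[0,0,bot.grip_depth]).round(4),"ypr",ypr.round(2),"F",s["force"].round(1),"M",s["moment"].round(2),"open",round(s["opening"],3),"q",s["joint_positions"].round(0))
    for g,yaw,tilt in targets:
        Rt=scoopR(yaw,tilt)@D; pt=np.array(g)-Rt@[0,0,bot.grip_depth]
        print("row",(R.T@(pt-p)*1000).round(1).tolist(),Ro.from_matrix(R.T@Rt).as_rotvec(degrees=True).round(2).tolist())
E
python3 -c "
from h import *
go(((.522,-.023,.22),-1.8,0),((.522,-.023,.099),-1.8,0))"
```

```text
t 0.1 grip [ 0.1557 -0.6046  0.2404] ypr [14.43 -0.02  0.11] F [ 0.4 -0.5  0. ] M [ 0.   -0.05  0.02] open 1.002 q [-86.  30.  82.  -0.  68. -10.]
row [499.6, -471.9, 21.5] [-0.11, -0.0, 16.23]
row [499.6, -471.7, 142.5] [-0.11, -0.0, 16.23]
```

```bash
R='[[499.6,-472,21.5],[0,0,16.2],0]'; python3 -m jog '[[[499.6,-472,21.5],[0,0,16.2],0],[[499.6,-472,21.5],[0,0,16.2],0],[[499.6,-472,21.5],[0,0,16.2],0],[[499.6,-472,21.5],[0,0,16.2],0],[[499.6,-472,21.5],[0,0,16.2],0],[[499.6,-472,21.5],[0,0,16.2],0],[[499.6,-472,21.5],[0,0,16.2],0],[[499.6,-472,21.5],[0,0,16.2],0],[[499.6,-472,21.5],[0,0,16.2],0],[[499.6,-472,21.5],[0,0,16.2],0],[[499.6,-472,21.5],[0,0,16.2],0],[[499.6,-472,21.5],[0,0,16.2],0]]'; python3 -c "
from h import *
go(((.522,-.023,.22),-1.8,0))"
```

```text
time_s: 1.1
position: [0.4225, -0.1804, 0.2068]
tcp_rot: [[1.0, -0.031, -0.0], [-0.031, -1.0, 0.0], [-0.0, -0.0, -1.0]]
force: [0.1, -0.6, 0.4]
opening: 0.996
t 1.1 grip [ 0.4225 -0.1804  0.2255] ypr [-1.79  0.02  0.01] F [ 0.1 -0.6  0.4] M [ 0.01 -0.03 -0.01] open 0.996 q [-37.  19. 106.  -0.  55.  55.]
row [94.5, -160.4, 5.5] [-0.01, 0.02, 0.01]
```

```bash
python3 -m jog '[[[80,-136,5],[0,0,0],0],[[80,-136,5],[0,0,0],0],[[80,-136,5],[0,0,0],0],[[80,-136,5],[0,0,0],0],[[80,-136,5],[0,0,0],0],[[80,-136,5],[0,0,0],0]]'; python3 - <<'E'
from h import *
go(((.522,-.023,.22),-1.8,0),((.522,-.023,.099),-1.8,0))
im=vision.capture("top");cv2.imwrite("pics/t1.png",cv2.resize(im[150:330,250:450,::-1],None,fx=3,fy=3))
E
```

```text
time_s: 1.6
position: [0.5064, -0.0473, 0.2015]
tcp_rot: [[1.0, -0.027, -0.001], [-0.027, -1.0, -0.0], [-0.001, 0.0, -1.0]]
force: [-1.3, -0.8, -0.8]
opening: 0.999
t 1.6 grip [ 0.5064 -0.0473  0.2202] ypr [-1.53  0.05 -0.  ] F [-1.3 -0.8 -0.8] M [ 0.04  0.04 -0.04] open 0.999 q [-18.  23. 100.  -0.  57.  74.]
row [14.9, -24.7, 0.2] [0.0, 0.05, 0.27]
row [15.0, -24.7, 121.2] [0.0, 0.05, 0.27]
```

View pics/t1.png

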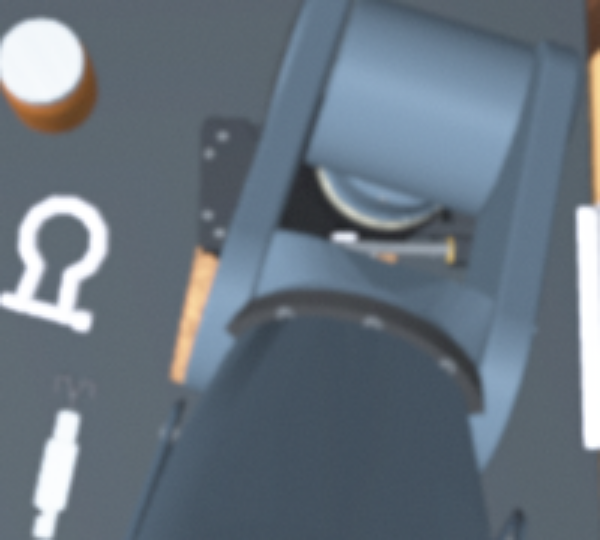

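```bash
python3 -m jog '[[[15,-24.5,0],[0,0,0],0],[[15,-24.5,0],[0,0,0],0],[[15,-24.5,40],[0,0,0],0],[[15,-24.5,80],[0,0,0],0],[[15,-24.5,105],[0,0,0],0],[[15,-24.5,105],[0,0,0],0],[[15,-24.5,105],[0,0,0],0]]'; python3 - <<'E'
from h import *
go(((.522,-.023,.1),-1.8,0))
im=vision.capture("scene");cv2.imwrite("pics/s1.png",cv2.resize(im[180:310,220:380,::-1],None,fx=4,fy=4))
E
```

```text
time_s: 2.23
position: [0.5205, -0.0261, 0.0961]
tcp_rot: [[0.999, -0.033, -0.004], [-0.033, -0.999, 0.001], [-0.004, -0.001, -1.0]]
force: [-1.0, -0.2, 0.8]
opening: 1.001
t 2.23 grip [ 0.5206 -0.0261  0.1148] ypr [-1.89  0.21  0.04] F [-1.  -0.2  0.8] M [ 0.04  0.03 -0.02] open 1.001 q [-15.  33. 103.  -0.  44.  77.]
row [1.4, -3.1, 14.8] [-0.04, 0.21, -0.09]
```

View pics/s1.png

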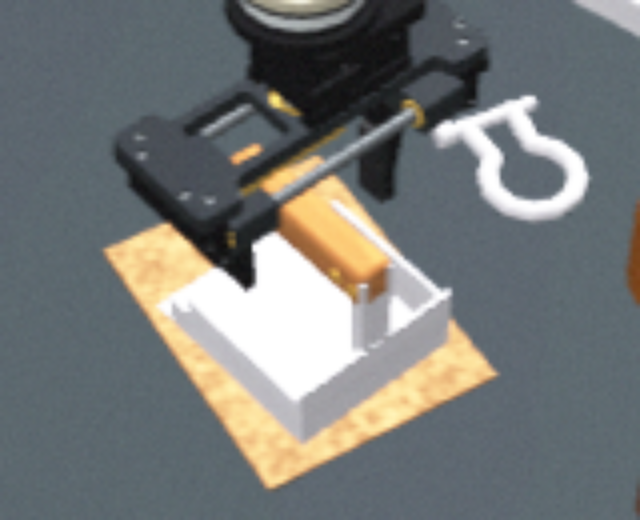

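The fingers straddle the bar (pixels ~(250,270) and (380,180) of the crop). Lower and close.

```bash
python3 -m jog '[[[1,-3,15],[0,0,0],0],[[1,-3,15],[0,0,0],0],[[1,-3,15],[0,0,0],0.6],[[1,-3,15],[0,0,0],1],[[1,-3,15],[0,0,0],1],[[1,-3,15],[0,0,0],1],[[1,-3,15],[0,0,0],1],[[1,-3,15],[0,0,0],1],[[1,-3,15],[0,0,0],1],[[1,-3,15],[0,0,0],1],[[1,-3,15],[0,0,0],1],[[1,-3,15],[0,0,0],1]]'; python3 - <<'E'
from h import *
go(((.522,-.023,.14),-1.8,0))
E
```

```text
time_s: 3.28
position: [0.523, -0.0219, 0.0818]
tcp_rot: [[1.0, -0.031, -0.0], [-0.031, -1.0, 0.0], [-0.0, 0.0, -1.0]]
force: [-0.9, -2.2, -0.2]
opening: 0.33
t 3.28 grip [ 0.523  -0.0219  0.1005] ypr [-1.77  0.01 -0.  ] F [-0.9 -2.2 -0.2] M [-0.22  0.07  0.  ] open 0.33 q [-15.  35. 103.  -0.  42.  77.]
row [-1.0, 1.1, -39.5] [0.0, 0.01, 0.03]
```

```bash
python3 -m jog '[[[0,0,0],[0,0,0],1],[[0,0,0],[0,0,0],1],[[0,0,0],[0,0,0],1],[[0,0,0],[0,0,0],1],[[0,0,-20],[0,0,0],1],[[0,0,-20],[0,0,0],1],[[0,0,-20],[0,0,0],1]]'; python3 - <<'E'
from h import *
tp=np.array([.4817,.3665,np.radians(8.577)])
def T(x,y,z): return pose(tp,0,[(x,y,z)])[0]
go(((.523,-.022,.25),-1.8,0),(T(150,0,250),8.6,0),(T(215,0,160),8.6,0))
im=vision.capture("scene");cv2.imwrite("pics/s2.png",cv2.resize(im[180:310,220:380,::-1],None,fx=4,fy=4))
E
```

```text
time_s: 3.87
position: [0.5237, -0.022, 0.1023]
tcp_rot: [[1.0, -0.031, 0.002], [-0.031, -1.0, -0.0], [0.002, 0.0, -1.0]]
force: [-0.2, -0.3, -1.7]
opening: 0.266
t 3.87 grip [ 0.5236 -0.022   0.121 ] ypr [-1.77 -0.11 -0.02] F [-0.2 -0.3 -1.7] M [-0.04  0.01 -0.02] open 0.266 q [-15.  33. 103.   0.  44.  77.]
row [-0.4, 0.1, -129.0] [0.02, -0.11, 0.03]
row [93.8, -413.9, -129.0] [0.03, -0.11, -10.37]
row [157.6, -425.6, -38.9] [0.03, -0.11, -10.37]
```

View pics/s2.png

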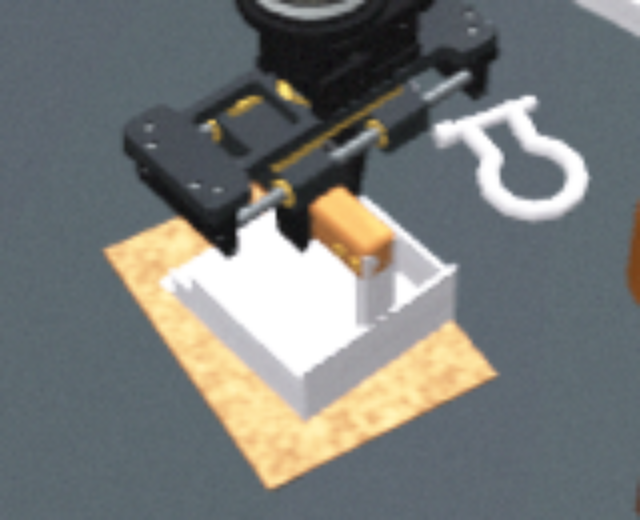

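```bash
python3 -m jog '[[[0,0,-42],[0,0,0],1],[[0,0,-84],[0,0,0],1],[[10,-40,-129],[0,0,0],1],[[20,-80,-129],[0,0,-3],1],[[30,-115,-129],[0,0,-5],1],[[40,-150,-129],[0,0,-10.4],1],[[48,-185,-129],[0,0,-10.4],1],[[56,-220,-129],[0,0,-10.4],1],[[62,-255,-129],[0,0,-10.4],1],[[68,-290,-129],[0,0,-10.4],1],[[74,-325,-129],[0,0,-10.4],1],[[80,-360,-129],[0,0,-10.4],1]]'; python3 - <<'E'
from h import *
tp=np.array([.4817,.3665,np.radians(8.577)])
def T(x,y,z): return pose(tp,0,[(x,y,z)])[0]
go((T(130,0,250),8.6,0),(T(130,0,150),8.6,0))
E
```

```text
time_s: 4.92
position: [0.6133, 0.337, 0.2289]
tcp_rot: [[0.989, 0.15, -0.003], [0.15, -0.989, -0.001], [-0.003, 0.001, -1.0]]
force: [0.7, 0.1, -2.1]
opening: 0.27
t 4.92 grip [0.6134 0.3371 0.2476] ypr [ 8.64  0.18 -0.03] F [ 0.7  0.1 -2.1] M [ 0.01 -0.01 -0.04] open 0.27 q [ 20.  36.  70.   0.  75. 101.]
row [4.3, -48.8, -2.4] [0.03, 0.18, 0.04]
row [4.6, -48.8, 97.6] [0.03, 0.18, 0.04]
```

```bash
python3 -m jog '[[[2,-25,0],[0,0,0],1],[[4,-49,0],[0,0,0],1],[[4,-49,30],[0,0,0],1],[[4,-49,60],[0,0,0],1],[[4,-49,97],[0,0,0],1],[[4,-49,97],[0,0,0],1],[[4,-49,97],[0,0,0],1]]'; python3 - <<'E'
from h import *
tp=np.array([.4817,.3665,np.radians(8.577)])
def T(x,y,z): return pose(tp,0,[(x,y,z)])[0]
go((T(130,0,150),8.6,0),(T(130,0,101),8.6,0))
t=vision.capture("top");s=vision.capture("scene")
def c(im,x0,x1,y0,y1,k): return cv2.resize(im[y0:y1,x0:x1,::-1],None,fx=k,fy=k)
out=np.zeros((600,800,3),np.uint8)
out[:600,:360]=c(t,110,230,135,335,3);out[:390,380:800]=c(s,330,470,90,220,3)
cv2.imwrite("pics/m3.png",out)
E
```

```text
time_s: 5.5
position: [0.6079, 0.3833, 0.1297]
tcp_rot: [[0.989, 0.15, -0.009], [0.15, -0.989, -0.004], [-0.009, 0.002, -1.0]]
force: [0.4, 0.2, -1.4]
opening: 0.274
t 5.5 grip [0.6081 0.3834 0.1484] ypr [ 8.63  0.53 -0.13] F [ 0.4  0.2 -1.4] M [-0.02 -0.04  0.04] open 0.274 q [ 23.  43.  71.   0.  66. 105.]
row [2.7, -2.2, -1.6] [0.13, 0.53, 0.03]
row [3.1, -2.3, 47.3] [0.13, 0.53, 0.03]
```

View pics/m3.png

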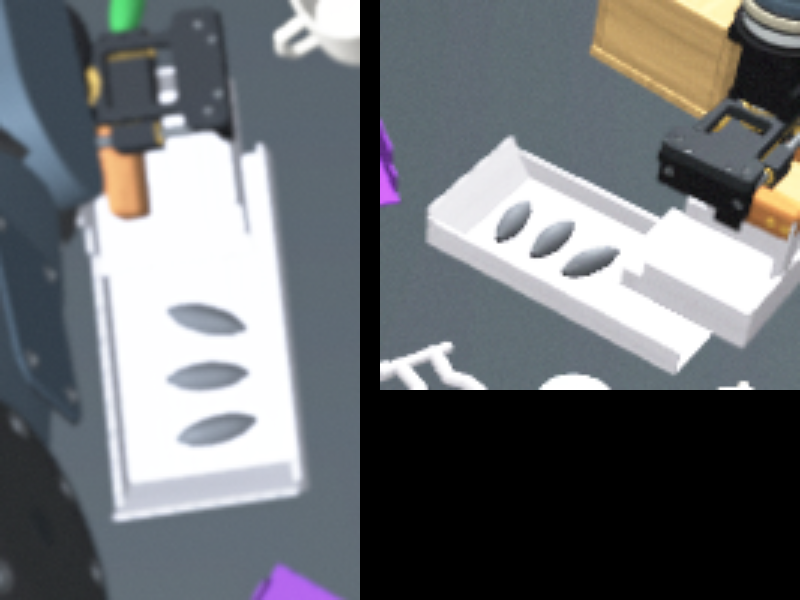

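```bash
python3 - <<'E'
from h import *
np.set_printoptions(precision=4,suppress=True)
tp=np.array([.4817,.3665,np.radians(8.577)])
g=np.array([.6081,.3834]);z=.1484-.0965
for n,px,zz,lab in(("scene",(452.5,205),z,"back -y bottom, expect grip x 52, y -55"),("scene",(410.5,184),z+.002,"mouth -y, expect -78,-55"),("top",(110+240/3,135+80/3),z+.038,"wall top -y ~,-55"),("top",(110+149/3,135+214/3),z+.109,"bar front right -63,-12"),("top",(110+108/3,135+216/3),z+.109,"bar front left -63,12")):
    w=ray(n,px,zz)[:2]-g;c,s=np.cos(tp[2]),np.sin(tp[2]);print(lab,np.array([c*w[0]+s*w[1],-s*w[0]+c*w[1]])*1000)
d=g-tp[:2];print("grip in tray",c*d[0]+s*d[1],-s*d[0]+c*d[1])
E
```

```text
back -y bottom, expect grip x 52, y -55 [ 55.8477 -47.5755]
mouth -y, expect -78,-55 [-62.313  -51.7491]
wall top -y ~,-55 [ 38.8961 -67.3487]
bar front right -63,-12 [-65.6389 -14.567 ]
bar front left -63,12 [-63.0975  11.8734]
grip in tray 0.12750682323319962 -0.002140100226059708
```

```bash
python3 -m jog '[[[2,-2,15],[0,0,0],1],[[2,-2,25],[0,0,0],1],[[2,-2,36],[0,0,0],1],[[2,-2,36],[0,0,0],1],[[2,-2,40],[0,2,0],1],[[2,-2,44],[0,2,0],1],[[2,-2,44],[0,2,0],1]]'; python3 - <<'E'
from h import *
tp=np.array([.4817,.3665,np.radians(8.577)])
def T(x,y,z): return pose(tp,0,[(x,y,z)])[0]
go((T(130,0,102),8.6,-2),(T(30,0,101),8.6,-2))
E
```

```text
time_s: 6.18
position: [0.6113, 0.3864, 0.0889]
tcp_rot: [[0.988, 0.15, 0.032], [0.15, -0.989, 0.004], [0.032, 0.001, -0.999]]
force: [0.2, -0.8, -2.5]
opening: 0.275
t 6.18 grip [0.6107 0.3863 0.1076] ypr [ 8.64 -1.82 -0.03] F [ 0.2 -0.8 -2.5] M [0.01 0.09 0.03] open 0.275 q [ 24.  46.  74.  -1.  59. 105.]
row [-0.6, 0.3, 5.6] [0.03, 0.18, 0.04]
row [-100.6, 0.2, 3.4] [0.03, 0.18, 0.04]
```

```bash
python3 -m jog '[[[0,0,3],[0,0,0],1],[[0,0,5],[0,0,0],1],[[0,0,6],[0,0,0],1],[[0,0,7],[0,0,0],1],[[0,0,7],[0,0,0],1]]'; python3 -c "
from h import *
go()"
```

```text
time_s: 6.6
position: [0.613, 0.3868, 0.0833]
tcp_rot: [[0.988, 0.15, 0.035], [0.15, -0.989, 0.005], [0.035, -0.0, -0.999]]
force: [-0.5, -0.2, -0.4]
opening: 0.272
t 6.6 grip [0.6124 0.3867 0.102 ] ypr [ 8.62 -2.02  0.01] F [-0.5 -0.2 -0.4] M [-0.01  0.21 -0.01] open 0.272 q [ 24.  46.  74.  -1.  58. 105.]
```

```bash
python3 -m jog '[[[-8,0,-0.3],[0,0,0],1],[[-16,0,-0.6],[0,0,0],1],[[-24,0,-0.8],[0,0,0],1],[[-32,0,-1.1],[0,0,0],1],[[-40,0,-1.4],[0,0,0],1],[[-48,0,-1.6],[0,0,0],1],[[-56,0,-1.9],[0,0,0],1],[[-64,0,-2.2],[0,0,0],1],[[-72,0,-2.5],[0,0,0],1],[[-80,0,-2.7],[0,0,0],1],[[-88,0,-3],[0,0,0],1],[[-96,0,-3.3],[0,0,0],1]]'; python3 - <<'E'
from h import *
tp=np.array([.4817,.3665,np.radians(8.577)])
def T(x,y,z): return pose(tp,0,[(x,y,z)])[0]
go((T(-14,0,102),8.6,-2),)
t=vision.capture("top");s=vision.capture("scene")
def c(im,x0,x1,y0,y1,k): return cv2.resize(im[y0:y1,x0:x1,::-1],None,fx=k,fy=k)
out=np.zeros((600,800,3),np.uint8)
out[:600,:360]=c(t,110,230,135,335,3);out[:390,380:800]=c(s,330,470,90,220,3)
cv2.imwrite("pics/m4.png",out)
E
```

```text
time_s: 7.6
position: [0.5176, 0.3725, 0.0833]
tcp_rot: [[0.988, 0.15, 0.036], [0.15, -0.989, 0.006], [0.036, -0.0, -0.999]]
force: [3.0, 0.9, 3.4]
opening: 0.272
t 7.6 grip [0.5169 0.3724 0.102 ] ypr [ 8.62 -2.09  0.02] F [3.  0.9 3.4] M [ 0.02 -0.36 -0.02] open 0.272 q [ 26.  40.  88.  -1.  50. 108.]
row [-49.7, 0.5, -1.8] [-0.02, -0.09, 0.02]
```

View pics/m4.png

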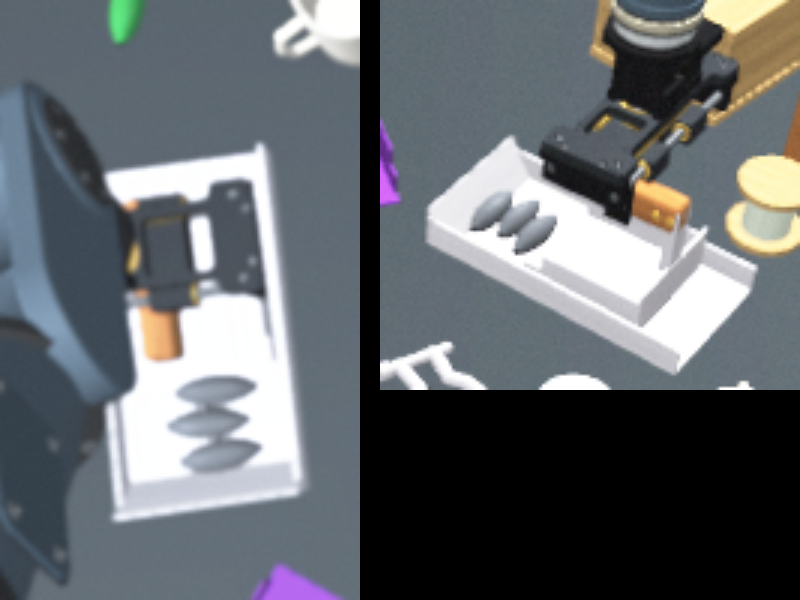

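```bash
python3 -m jog '[[[-6,0,-0.2],[0,0,0],1],[[-12,0,-0.4],[0,0,0],1],[[-18,0,-0.7],[0,0,0],1],[[-24,0,-0.9],[0,0,0],1],[[-30,0,-1.1],[0,0,0],1],[[-36,0,-1.3],[0,0,0],1]]'; python3 - <<'E'
from h import *
tp=np.array([.4817,.3665,np.radians(8.577)])
def T(x,y,z): return pose(tp,0,[(x,y,z)])[0]
go((T(-22,0,102),8.6,-2),)
t=vision.capture("top");s=vision.capture("scene")
def c(im,x0,x1,y0,y1,k): return cv2.resize(im[y0:y1,x0:x1,::-1],None,fx=k,fy=k)
out=np.zeros((600,800,3),np.uint8)
out[:600,:360]=c(t,110,230,135,335,3);out[:390,380:800]=c(s,330,470,90,220,3)
cv2.imwrite("pics/m5.png",out)
E
```

```text
time_s: 8.2
position: [0.4839, 0.3677, 0.0838]
tcp_rot: [[0.988, 0.15, 0.04], [0.15, -0.989, 0.007], [0.04, -0.001, -0.999]]
force: [5.2, 1.3, 3.3]
opening: 0.274
t 8.2 grip [0.4832 0.3675 0.1025] ypr [ 8.63 -2.31  0.07] F [5.2 1.3 3.3] M [ 0.07 -0.62  0.01] open 0.274 q [ 27.  39.  93.  -1.  46. 109.]
row [-23.7, 0.8, -0.5] [-0.07, -0.31, 0.03]
```

View pics/m5.png

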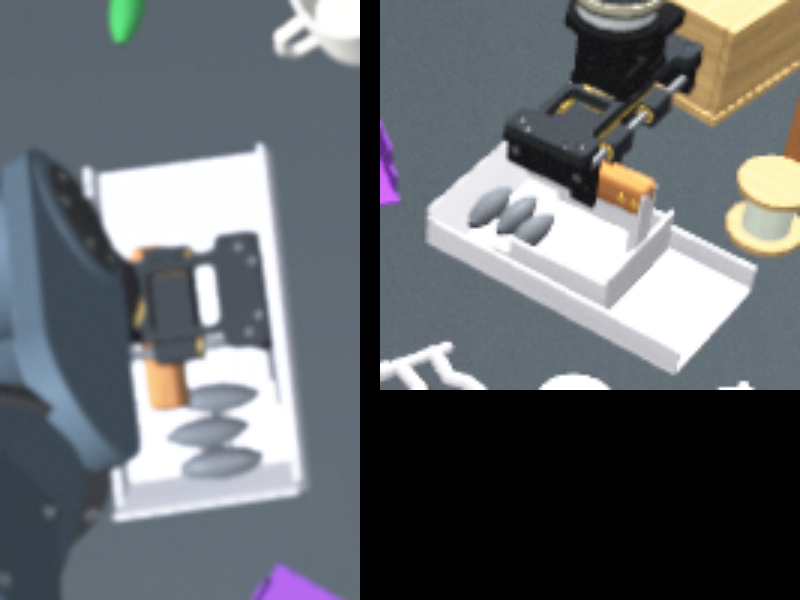

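```bash
cat >> h.py <<'E'
tp=np.array([.4817,.3665,np.radians(8.577)])
def lip(Lx,Lz,th):
    a=np.radians(th);x=Lx+78*np.cos(a)+96.5*np.sin(a);z=Lz-78*np.sin(a)+96.5*np.cos(a)
    return (pose(tp,0,[(x,0,z)])[0],8.6,th)
E
python3 - <<'E'
from h import *
go(lip(-98,2.5,-2),lip(-99,5,0),lip(-102,9,2),lip(-105,13.5,4),lip(-108.5,18.5,6),lip(-112,23,8),lip(-115,28,10),lip(-118,33,12),lip(-120,38,14),lip(-118,50,16),lip(-110,65,18))
E
```

```text
t 8.3 grip [0.4807 0.3669 0.1017] ypr [ 8.64 -1.98  0.01] F [2.4 0.3 3.2] M [ 0.13 -0.29 -0.01] open 0.271 q [ 27.  39.  93.  -1.  47. 109.]
row [-22.4, 0.5, -0.7] [-0.01, 0.02, 0.04]
row [-20.7, 0.5, -0.5] [-0.01, -1.98, 0.04]
row [-21.0, 0.5, -1.7] [-0.01, -3.98, 0.04]
row [-21.3, 0.5, -3.4] [-0.01, -5.98, 0.04]
row [-22.3, 0.5, -5.4] [-0.01, -7.98, 0.04]
row [-23.4, 0.5, -7.0] [-0.0, -9.98, 0.04]
row [-24.1, 0.5, -8.9] [-0.0, -11.98, 0.04]
row [-24.8, 0.5, -10.7] [-0.0, -13.98, 0.04]
row [-24.7, 0.5, -12.4] [-0.0, -15.98, 0.04]
row [-20.5, 0.5, -21.0] [-0.0, -17.98, 0.04]
row [-10.3, 0.5, -32.2] [-0.0, -19.98, 0.04]
```

```bash
python3 -m jog '[[[-6,0.3,-0.2],[0,0,0],1],[[-12,0.5,-0.4],[0,0,0],1],[[-18,0.5,-0.6],[0,0,0],1],[[-22,0.5,-0.7],[0,0,0],1]]'; python3 - <<'E'
from h import *
go(lip(-98,2.5,-2),lip(-99,5,0),lip(-102,9,2),lip(-105,13.5,4),lip(-108.5,18.5,6),lip(-112,23,8),lip(-115,28,10),lip(-118,33,12),lip(-120,38,14),lip(-118,50,16),lip(-110,65,18))
E
```

```text
time_s: 8.63
position: [0.4605, 0.3633, 0.0831]
tcp_rot: [[0.988, 0.15, 0.036], [0.15, -0.989, 0.006], [0.036, -0.0, -0.999]]
force: [4.6, 1.2, 3.6]
opening: 0.272
t 8.63 grip [0.4599 0.3632 0.1018] ypr [ 8.63 -2.08  0.02] F [4.6 1.2 3.6] M [ 0.1  -0.62 -0.04] open 0.272 q [ 28.  38.  96.  -1.  45. 110.]
row [-1.4, -0.0, 0.1] [-0.02, -0.08, 0.03]
row [0.4, -0.0, 0.3] [-0.02, -2.08, 0.03]
row [0.1, -0.0, -0.9] [-0.02, -4.08, 0.03]
row [-0.3, -0.0, -2.6] [-0.02, -6.08, 0.03]
row [-1.2, -0.0, -4.6] [-0.02, -8.08, 0.03]
row [-2.3, -0.0, -6.1] [-0.02, -10.08, 0.03]
row [-3.0, -0.0, -8.1] [-0.02, -12.08, 0.03]
row [-3.8, -0.0, -9.9] [-0.02, -14.08, 0.03]
row [-3.7, -0.0, -11.6] [-0.02, -16.08, 0.03]
row [0.6, -0.0, -20.2] [-0.02, -18.08, 0.03]
row [10.8, -0.0, -31.4] [-0.01, -20.08, 0.03]
```

```bash
python3 -m jog '[[[-2,0,0],[0,0,0],1],[[-1,0,0],[0,-2,0],1],[[-1,0,-1],[0,-4,0],1],[[-1.5,0,-2.8],[0,-6,0],1],[[-2,0,-4.8],[0,-8,0],1],[[-3,0,-6.5],[0,-10,0],1],[[-3.5,0,-8.5],[0,-12,0],1],[[-4,0,-10.3],[0,-14,0],1],[[-4,0,-12],[0,-16,0],1],[[-4,0,-12],[0,-16,0],1]]'; python3 - <<'E'
from h import *
go(lip(-120,38,14),lip(-118,50,16),lip(-110,65,18))
t=vision.capture("top");s=vision.capture("scene")
def c(im,x0,x1,y0,y1,k): return cv2.resize(im[y0:y1,x0:x1,::-1],None,fx=k,fy=k)
out=np.zeros((600,800,3),np.uint8)
out[:600,:360]=c(t,110,230,135,335,3);out[:390,380:800]=c(s,330,470,90,220,3)
cv2.imwrite("pics/m6.png",out)
E
```

```text
time_s: 9.47
position: [0.4536, 0.3613, 0.0917]
tcp_rot: [[0.958, 0.15, -0.247], [0.144, -0.989, -0.039], [-0.25, 0.002, -0.968]]
force: [0.1, 0.2, -6.9]
opening: 0.273
t 9.47 grip [0.4582 0.362  0.1098] ypr [ 8.57 14.46 -0.12] F [ 0.1  0.2 -6.9] M [ 0.14 -0.82 -0.01] open 0.273 q [ 25.  42.  85.   4.  67. 105.]
row [2.2, -1.0, -3.6] [0.12, 0.46, -0.02]
row [3.8, -1.0, -13.0] [0.12, -1.54, -0.03]
row [10.4, -0.9, -26.7] [0.12, -3.54, -0.03]
```

View pics/m6.png

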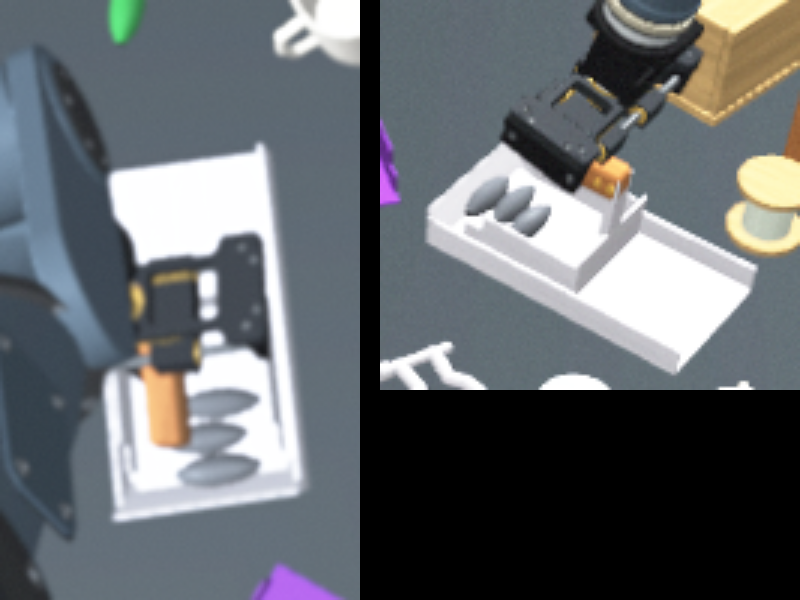

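```bash
python3 - <<'E'
from h import *
g=np.array([.4582,.362,.1098])
for th in(0,5,8,11,14.5):
    R=scoopR(8.6,th);P=lambda *v:g+R@(np.array(v)/1000)
    print(th,"bar front top",proj("top",P(-63,0,14))[0].round(1),"back -y bottom",proj("scene",P(52,-55,-96.5))[0].round(1),"wall front top -y",proj("scene",P(-66,-55,-74.5))[0].round(1),"backwall top -y",proj("scene",P(52,-55,-50.5))[0].round(1))
print("seen (166.7,282.7) (395.7,187.3) (360.7,166)")
E
```

```text
0 bar front top [165.7 283.3] back -y bottom [395.7 189.5] wall front top -y [359.  163.8] backwall top -y [397.9 176.4]
5 bar front top [164.7 282.5] back -y bottom [392.7 189.2] wall front top -y [357.3 161.1] backwall top -y [396.1 176.9]
8 bar front top [164.2 281.9] back -y bottom [390.9 188.9] wall front top -y [356.3 159.5] backwall top -y [395.  177.1]
11 bar front top [163.6 281.2] back -y bottom [389.1 188.5] wall front top -y [355.4 157.8] backwall top -y [393.9 177.2]
14.5 bar front top [162.9 280.2] back -y bottom [386.9 187.9] wall front top -y [354.4 155.8] backwall top -y [392.6 177.3]
seen (166.7,282.7) (395.7,187.3) (360.7,166)
```

```bash
python3 - <<'E'
from h import *
go(lip(-108,16,10),lip(-101,9,5),lip(-101,3,0))
E
```

```text
t 9.57 grip [0.4581 0.3622 0.1104] ypr [ 8.6  14.32 -0.11] F [ 0.   0.4 -7.4] M [ 0.11 -0.7   0.03] open 0.276 q [ 25.  42.  85.   4.  67. 105.]
row [13.9, -0.8, 10.0] [0.11, 4.32, 0.01]
row [14.8, -0.8, 9.1] [0.11, 9.32, 0.01]
row [8.3, -0.8, 9.7] [0.11, 14.32, 0.02]
```

```bash
python3 -m jog '[[[1.2,0,4],[0,0,0],1],[[2,0,8],[0,0,0],1],[[2.7,0,10.8],[0,0,0],1],[[4,-0.4,10.8],[0,4,0],1],[[5,-0.8,10.5],[0,8,0],1],[[6.5,-0.8,10],[0,11,0],1],[[7.5,-0.8,9.5],[0,14.3,0],1],[[7.5,-0.8,9.5],[0,14.3,0],1]]'; python3 - <<'E'
from h import *
go(lip(-101,3,0))
E
```

```text
time_s: 10.23
position: [0.4577, 0.3635, 0.0844]
tcp_rot: [[0.989, 0.151, 0.003], [0.151, -0.989, -0.0], [0.003, 0.001, -1.0]]
force: [-1.0, -0.7, -4.8]
opening: 0.272
t 10.23 grip [0.4577 0.3635 0.1031] ypr [ 8.7  -0.15 -0.05] F [-1.  -0.7 -4.8] M [0.04 0.18 0.  ] open 0.272 q [ 28.  38.  95.  -0.  47. 109.]
row [1.1, 0.6, 3.6] [0.05, -0.15, 0.1]
```

```bash
python3 -m jog '[[[-1,0,1.5],[0,0,0],1],[[-2,0.5,3],[0,0,0],1],[[-2,0.5,3.5],[0,0,0],1],[[-2,0.5,3.5],[0,0,0],0.4],[[-2,0.5,3.5],[0,0,0],0.4],[[-2,0.5,3.5],[0,0,0],0.4],[[-2,0.5,3.5],[0,0,0],0.4]]'; python3 - <<'E'
from h import *
go()
E
```

```text
time_s: 10.82
position: [0.4588, 0.3631, 0.0798]
tcp_rot: [[0.989, 0.15, 0.004], [0.15, -0.989, 0.0], [0.004, 0.0, -1.0]]
force: [-0.2, -0.7, 0.4]
opening: 0.494
t 10.82 grip [0.4587 0.3631 0.0985] ypr [ 8.61 -0.24 -0.01] F [-0.2 -0.7  0.4] M [ 0.   -0.02  0.  ] open 0.494 q [ 27.  38.  95.  -0.  47. 109.]
```

```bash
python3 -m jog '[[[-10,0,-0.5],[0,0,0],0.4],[[-20,0,-0.5],[0,0,0],0.4],[[-31,0,-1],[0,0.2,0],0.4],[[-31,0,-1],[0,0.2,0],0.4],[[-31,0,-1],[0,0.2,0],1],[[-31,0,-1],[0,0.2,0],1],[[-31,0,-1],[0,0.2,0],1],[[-31,0,-1],[0,0.2,0],1],[[-31,0,-1],[0,0.2,0],1],[[-31,0,-1],[0,0.2,0],1],[[-31,0,-1],[0,0.2,0],1],[[-31,0,-1],[0,0.2,0],1]]'; python3 - <<'E'
from h import *
go()
E
```

```text
time_s: 11.82
position: [0.4288, 0.3588, 0.081]
tcp_rot: [[0.989, 0.15, 0.009], [0.15, -0.989, 0.002], [0.009, -0.0, -1.0]]
force: [1.8, 0.2, -0.0]
opening: 0.275
t 11.82 grip [0.4286 0.3587 0.0997] ypr [ 8.62 -0.54  0.02] F [ 1.8  0.2 -0. ] M [ 0.09 -0.08  0.02] open 0.275 q [ 29.  37.  99.  -0.  44. 110.]
```

```bash
python3 - <<'E'
from h import *
T=lambda x,z,th:(pose(tp,0,[(x,0,z)])[0],8.6,th)
go(T(-54,102,1),T(-52,108,4),T(-50,118,8),T(-48,128,12),T(-46,140,16),T(-44,160,20))
E
```

```text
t 11.82 grip [0.4286 0.3587 0.0997] ypr [ 8.62 -0.54  0.02] F [ 1.8  0.2 -0. ] M [ 0.09 -0.08  0.02] open 0.275 q [ 29.  37.  99.  -0.  44. 110.]
row [-0.8, 0.3, -2.3] [-0.02, -1.54, 0.02]
row [0.3, 0.3, -8.4] [-0.02, -4.54, 0.02]
row [1.1, 0.3, -18.5] [-0.02, -8.54, 0.02]
row [1.9, 0.2, -28.7] [-0.02, -12.54, 0.02]
row [2.7, 0.2, -41.0] [-0.02, -16.54, 0.02]
row [3.7, 0.2, -61.4] [-0.02, -20.54, 0.02]
```

```bash
python3 -m jog '[[[-0.8,0.3,-2.3],[0,-1.5,0],1],[[-0.3,0.3,-5.5],[0,-3,0],1],[[0.3,0.3,-8.4],[0,-4.5,0],1],[[0.8,0.3,-13.5],[0,-6.5,0],1],[[1.1,0.3,-18.5],[0,-8.5,0],1],[[1.5,0.3,-23.5],[0,-10.5,0],1],[[1.9,0.2,-28.7],[0,-12.5,0],1],[[2.3,0.2,-35],[0,-14.5,0],1],[[2.7,0.2,-41],[0,-16.5,0],1],[[3.2,0.2,-51],[0,-18.5,0],1],[[3.7,0.2,-61.4],[0,-20.5,0],1],[[3.7,0.2,-61.4],[0,-20.5,0],1]]'; python3 - <<'E'
from h import *
go()
t=vision.capture("top");s=vision.capture("scene")
cv2.imwrite("pics/t7.png",t[:,:,::-1]);cv2.imwrite("pics/s7.png",s[:,:,::-1])
# grey blobs (sinkers) in both
for n,im,(x0,x1,y0,y1) in(("top",t,(120,225,170,330)),("scene",s,(330,470,90,230))):
    h=cv2.cvtColor(im,cv2.COLOR_RGB2HSV);v=im.astype(int)
    m=((v.max(2)>75)&(v.max(2)<190)&(v.max(2)-v.min(2)<35)).astype(np.uint8)
    sub=m[y0:y1,x0:x1];k,l,st,ce=cv2.connectedComponentsWithStats(sub)
    print(n,[(st[i].tolist(),(ce[i]+[x0,y0]).round(0).tolist(),im[y0:y1,x0:x1][l==i].mean(0).round(0).tolist()) for i in range(1,k) if st[i,4]>40])
E
```

```text
time_s: 12.82
position: [0.4329, 0.3589, 0.1418]
tcp_rot: [[0.93, 0.149, -0.337], [0.14, -0.989, -0.051], [-0.341, -0.0, -0.94]]
force: [2.7, -0.1, -8.7]
opening: 0.277
t 12.82 grip [0.4392 0.3599 0.1593] ypr [ 8.59 19.94  0.  ] F [ 2.7 -0.1 -8.7] M [ 0.22 -0.98  0.02] open 0.277 q [ 25.  39.  83.   6.  78. 104.]
top [([0, 0, 105, 160, 10411], [174.0, 249.0], [93.0, 103.0, 113.0])]
scene [([0, 0, 140, 140, 9517], [391.0, 161.0], [97.0, 108.0, 114.0]), ([85, 8, 13, 13, 60], [420.0, 104.0], [95.0, 99.0, 102.0]), ([47, 55, 25, 24, 259], [389.0, 155.0], [132.0, 137.0, 145.0]), ([11, 120, 21, 20, 218], [351.0, 221.0], [105.0, 114.0, 122.0]), ([0, 124, 12, 16, 143], [334.0, 223.0], [105.0, 114.0, 122.0]), ([105, 132, 11, 8, 54], [440.0, 226.0], [180.0, 174.0, 164.0])]
```

```bash
cat >> h.py <<'E'
def asc(im,x0,x1,y0,y1):
    v=im.astype(int)
    for y in range(y0,y1):
        s=""
        for x in range(x0,x1):
            r,g,b=v[y,x];mx=max(r,g,b)
            s+="w" if r-b>45 else "#" if mx<62 else " " if mx>195 and r>180 else "." if b-r>16 and mx<130 else "o" if mx<165 else "-"
        print(y,s)
E
python3 - <<'E'
from h import *
s=cv2.imread("pics/s7.png")[:,:,::-1];asc(s,345,430,125,195)
g=np.array([.4392,.3599,.1593])
for th in(0,10,20,30):
    R=scoopR(8.6,th);P=lambda *v:g+R@(np.array(v)/1000)
    print(th,"bar ft",proj("scene",P(-32,-12,14))[0].round(1),"back -y bot",proj("scene",P(83,-55,-96.5))[0].round(1),"top",proj("scene",P(83,-55,-50.5))[0].round(1),"lip -y",proj("scene",P(-47,-55,-96.5))[0].round(1),"lip+y",proj("scene",P(-47,55,-96.5))[0].round(1))
E
```

```text
125 ....o...o.......o...........-  -################oooooo#wwo#o.......................ow
126 .....o.....................o    -o###############ooooowwooo........................o.
127 ........o..........o......       -o##################wwwwwwoo.....o.o.......o.o......
128 .....o.................oo         o#################wwwwwwwwwo..o......o....o.....o..
129 .o...o...ooo..o........-           o################wwwwwwwwwwo......o....o....o....o
130 ...........o......o...-             o##############wwwwwwwwwwwwooo.....o....oo...o...
131 ..o.................o-               o######oo####owwwwwwwwwwwwwo..o......o..o......o
132 ......o.....o.......-                 -o####oo####wwwwwwwwwwwwwwwo...................
133 ..............o....                     o########wwwwwwwwwwwwwwwwwo.....o.o........o.
134 ......o......oo..o                       oo#####owwwwwwwwwwwwwwwwwwo......o.o........
135 ...o............o                         -o###oowwwwwwwwwwwwwwwwwwwwo.o....o........
136 ...o........o..-                           -o#oo-wwwwwwwwwwwwwwwwwwwwwo...oo.........
137 .......o....oo- 
[... 4934 characters left out ...]
...........o...........o.....o......o.o.o---------                                   
193 .....................................o....o--   ---                                  
194 o........o......o................o..........o-  - ---                                
0 bar ft [377.9 115.4] back -y bot [402.2 177.3] top [404.6 163.5] lip -y [359.9 155.7] lip+y [383.2 135. ]
10 bar ft [379.  114.1] back -y bot [395.5 178. ] top [400.5 165.9] lip -y [355.1 150.3] lip+y [378.6 129.8]
20 bar ft [380.5 113.1] back -y bot [388.5 177.4] top [395.7 167.4] lip -y [351.  144.4] lip+y [374.7 124.1]
30 bar ft [382.2 112.5] back -y bot [381.4 175.5] top [390.6 167.8] lip -y [347.6 138.2] lip+y [371.6 118.1]
```

```bash
python3 - <<'E'
from h import *
P=[((.44,.355,.20),8.6,20),((.442,.34,.235),10,20),((.445,.31,.26),14,20),((.45,.28,.27),18,20),((.455,.25,.27),22,20),((.46,.22,.27),26,20),((.462,.19,.27),30,20),((.465,.16,.27),34,20),((.465,.13,.27),38,20),((.465,.10,.27),42,20),((.465,.07,.27),46,20),((.465,.045,.27),50,20)]
go(*P)
E
```

```text
t 12.92 grip [0.4377 0.3595 0.1586] ypr [ 8.6  20.   -0.04] F [-1.5  0.1 -8.5] M [ 0.12 -0.38 -0.02] open 0.275 q [ 25.  39.  83.   6.  78. 104.]
row [-12.7, 4.8, -39.5] [0.04, -0.0, -0.0]
row [-24.9, 20.1, -72.2] [-0.44, -0.0, -1.32]
row [-34.8, 50.7, -95.2] [-1.81, -0.0, -5.07]
row [-37.8, 81.6, -104.8] [-3.18, -0.0, -8.83]
row [-37.3, 112.4, -104.9] [-4.54, -0.0, -12.59]
row [-36.7, 143.2, -105.1] [-5.91, 0.0, -16.35]
row [-38.9, 173.6, -104.3] [-7.28, 0.0, -20.11]
row [-40.2, 204.1, -103.8] [-8.65, 0.0, -23.87]
row [-44.2, 234.2, -102.3] [-10.02, 0.01, -27.63]
row [-48.2, 264.2, -100.8] [-11.38, 0.01, -31.39]
row [-52.2, 294.3, -99.4] [-12.75, 0.01, -35.14]
row [-55.4, 319.3, -98.2] [-14.12, 0.01, -38.9]
```

```bash
python3 -m jog '[[[-12.7,4.8,-39.5],[0,0,0],1],[[-24.9,20,-72],[-0.4,0,-1.3],1],[[-34.8,50.7,-95],[-1.8,0,-5.1],1],[[-37.8,81.6,-105],[-3.2,0,-8.8],1],[[-37.3,112.4,-105],[-4.5,0,-12.6],1],[[-36.7,143,-105],[-5.9,0,-16.4],1],[[-39,173.6,-104],[-7.3,0,-20.1],1],[[-40,204,-104],[-8.7,0,-23.9],1],[[-44,234,-102],[-10,0,-27.6],1],[[-48,264,-101],[-11.4,0,-31.4],1],[[-52,294,-99.5],[-12.8,0,-35.1],1],[[-55,319,-98],[-14.1,0,-38.9],1]]';python3 - <<'E'
from h import *
P=[((.465,.02,.27),54,20),((.465,-.01,.27),58,20),((.463,-.04,.27),62,20),((.462,-.07,.26),66,20),((.46,-.1,.25),70,20),((.46,-.125,.24),74,20),((.458,-.15,.23),78,20),((.458,-.17,.22),82,19),((.458,-.185,.2),86,17),((.458,-.193,.18),90,15),((.458,-.193,.165),90,13)]
go(*P)
E
```

```text
time_s: 13.92
position: [0.4595, 0.0394, 0.2521]
tcp_rot: [[0.6, 0.768, -0.222], [0.722, -0.64, -0.262], [-0.343, -0.003, -0.939]]
force: [0.9, -0.3, -7.6]
opening: 0.273
t 13.92 grip [0.4636 0.0443 0.2697] ypr [50.26 20.07  0.2 ] F [ 0.9 -0.3 -7.6] M [ 0.54 -0.49  0.02] open 0.273 q [  1.  23.  94. -15.  78.  46.]
row [-16.8, 17.1, 5.7] [-1.48, 0.06, -3.51]
row [-38.4, 36.7, 13.6] [-2.85, 0.05, -7.27]
row [-61.2, 54.8, 21.8] [-4.22, 0.05, -11.03]
row [-80.0, 73.8, 39.3] [-5.59, 0.04, -14.79]
row [-99.3, 91.9, 56.9] [-6.96, 0.03, -18.54]
row [-113.8, 108.3, 72.8] [-8.33, 0.03, -22.3]
row [-129.4, 123.2, 89.1] [-9.7, 0.02, -26.06]
row [-139.9, 136.3, 103.6] [-10.81, 0.99, -29.91]
row [-143.1, 146.0, 126.3] [-11.56, 2.91, -33.9]
row [-141.3, 151.0, 147.1] [-12.17, 4.79, -37.91]
row [-135.7, 150.7, 161.2] [-11.51, 6.71, -38.13]
```

```bash
python3 -m jog '[[[-17,17,5.7],[-1.5,0,-3.5],1],[[-38,37,13.6],[-2.9,0,-7.3],1],[[-61,55,22],[-4.2,0,-11],1],[[-80,74,39],[-5.6,0,-14.8],1],[[-99,92,57],[-7,0,-18.5],1],[[-114,108,73],[-8.3,0,-22.3],1],[[-129,123,89],[-9.7,0,-26],1],[[-140,136,104],[-10.8,1,-29.9],1],[[-143,146,126],[-11.6,2.9,-33.9],1],[[-141,151,147],[-12.2,4.8,-37.9],1],[[-136,151,161],[-11.5,6.7,-38.1],1],[[-136,151,161],[-11.5,6.7,-38.1],1]]';python3 - <<'E'
from h import *
go(((.458,-.193,.15),90,12),((.458,-.193,.13),90,8),((.458,-.193,.115),90,5),((.458,-.193,.106),90,3),((.458,-.193,.098),90,0))
s=vision.capture("scene");t=vision.capture("top")
cv2.imwrite("pics/s8.png",s[:,:,::-1]);cv2.imwrite("pics/t8.png",t[:,:,::-1])
g=np.array(bot.read_state()["position"]);
E
```

```text
time_s: 14.92
position: [0.4554, -0.1955, 0.1449]
tcp_rot: [[0.006, 1.0, -0.007], [0.975, -0.008, -0.22], [-0.22, -0.006, -0.975]]
force: [-0.8, 0.9, -8.4]
opening: 0.273
t 14.92 grip [ 0.4555 -0.1914  0.1631] ypr [89.63 12.71  0.32] F [-0.8  0.9 -8.4] M [0.43 0.12 0.  ] open 0.273 q [-29.  27. 108. -17.  41. -16.]
row [1.6, 2.7, 13.2] [-0.4, 0.71, -0.37]
row [7.3, 2.8, 32.6] [-0.39, 4.71, -0.38]
row [11.5, 2.9, 47.1] [-0.38, 7.71, -0.39]
row [14.2, 2.9, 55.8] [-0.37, 9.71, -0.4]
row [16.9, 2.9, 63.4] [-0.36, 12.71, -0.41]
```

```bash
python3 -m jog '[[[-1,1.5,6],[0,0,0],1],[[-2,2.7,13],[-0.2,0.7,-0.2],1],[[0,2.8,22],[-0.4,2.7,-0.4],1],[[3,2.8,32],[-0.4,4.7,-0.4],1],[[5.5,2.9,40],[-0.4,6.2,-0.4],1],[[7.5,2.9,47],[-0.4,7.7,-0.4],1],[[9,2.9,51],[-0.4,8.7,-0.4],1],[[10,2.9,56],[-0.4,9.7,-0.4],1],[[11.5,2.9,60],[-0.4,11.2,-0.4],1],[[13,2.9,63],[-0.4,12.7,-0.4],1],[[13,2.9,63],[-0.4,12.7,-0.4],1]]';python3 - <<'E'
from h import *
go()
E
```

```text
time_s: 15.93
position: [0.4656, -0.2006, 0.0862]
tcp_rot: [[-0.006, 1.0, 0.015], [1.0, 0.006, -0.012], [-0.012, 0.015, -1.0]]
force: [0.8, -3.8, 3.8]
opening: 0.271
t 15.93 grip [ 0.4653 -0.2004  0.1049] ypr [90.33  0.68 -0.84] F [ 0.8 -3.8  3.8] M [-0.33  0.2   0.13] open 0.271 q [-36.  33. 106.  -0.  39. -36.]
```

```bash
python3 -m jog '[[[0,0,0],[0,0,0],1],[[0,0,0],[0,0,0],1]]';python3 - <<'E'
from h import *
go()
s=vision.capture("scene");t=vision.capture("top")
cv2.imwrite("pics/s9.png",s[:,:,::-1]);cv2.imwrite("pics/t9.png",t[:,:,::-1])
g=np.array([.4653,-.2004,.1049])
R=scoopR(90,0);P=lambda *v:g+R@(np.array(v)/1000)
for l,v in dict(barfront=(-32,0,14),barback=(83,0,14),lipL=(-47,-55,-96.5),lipR=(-47,55,-96.5),backL=(83,-55,-50),backR=(83,55,-50)).items(): print(l,proj("scene",P(*v))[0].round(0))
o=cv2.resize(s[200:360,120:320,::-1],None,fx=4,fy=4)[:600];cv2.imwrite("pics/m9.png",o)
E
```

```text
time_s: 16.1
position: [0.4656, -0.2003, 0.0864]
tcp_rot: [[-0.006, 1.0, 0.016], [1.0, 0.006, -0.013], [-0.013, 0.015, -1.0]]
force: [0.4, -6.2, 6.5]
opening: 0.276
t 16.1 grip [ 0.4654 -0.2     0.1051] ypr [90.34  0.75 -0.89] F [ 0.4 -6.2  6.5] M [-0.73  0.15  0.13] open 0.276 q [-36.  33. 107.  -0.  39. -36.]
barfront [203. 268.]
barback [247. 238.]
lipL [220. 318.]
lipR [191. 287.]
backL [266. 272.]
backR [235. 243.]
```

```bash
python3 - <<'E'
from h import *
s=cv2.imread("pics/s9.png")[:,:,::-1];asc(s,175,290,225,335)
E
```

```text
225 ##################################################o....oo......o.........o......o.o..........o.o.....o.o..ooowwwwww
226 ##################################################o............oo..........oooo..................o......ooowwwwwwww
227 ##oo##############################################o.o................oo...............................oo-wwwwwwwwww
228 #oo-o##############################################........o.o.......oo.o.....oo...................ooowwwwwwwwwwwww
229 #ooo-o#############################################........o...o........o..........oo....o....o..ooowwwwwwwwwwwwwww
230 #oooo-o##o.o#######################################o.oo.....oo............................o.....oowwwwwwwwwwwwwwwww
231 ##oooo-o...o######################################oo.....o.......o.......o......o...o........ooowwwwwwwwwwwwwwwwwww
232 ###oooo-oo..oo#######oo###########################ooo..o.............o..o.ooo......o......ooowwwwwwwwwwwwwwwwwwwwww
233 ###ooooo-o...ww#######o#######################.ooooooo.o......o...oo.........o..o.......ooowwwwwwwwwwwwwwwwwwwwwwww
234 ##o..oooo-oo.oww
[... 11399 characters left out ...]
                     -ooooooooooooooo-o.o.......oo....................................o.o.o...o.....
330                                   -oooooooooooooooooooo...o....o....o...o.......o.....o.............o.o........o...
331                                  -ooooooooooooooooooo#oo...........o..oo........o.....o...o.....o.o...o.o.........o
332                              --ooooooooooooooooooooo####o.............oo..o.....o......o...o..........o.o...o...o..
333                              -oooooooooooooooooooo-o#####oo.o...o............o.o...oo...........................o..
334                             -ooooooooooooooooooooowww####ooo.....o....................o.ooo......o..o.o....oo......
```

```bash
python3 -m jog '[[[0,0,0],[0,0,0],0.4],[[0,0,0],[0,0,0],0.4],[[0,0,0],[0,0,0],0.4],[[0,0,0],[0,0,0],0.4],[[15,0,0],[0,0,0],0.4],[[30,0,0],[0,0,0],0.4],[[45,0,0],[0,0,0],0.4],[[55,0,0],[0,0,0],0.4],[[55,0,0],[0,0,0],0.4]]';python3 - <<'E'
from h import *
go()
s=vision.capture("scene");cv2.imwrite("pics/s10.png",s[:,:,::-1])
asc(s,195,270,260,296)
E
```

```text
time_s: 16.95
position: [0.4612, -0.1405, 0.0835]
tcp_rot: [[-0.006, 1.0, 0.007], [1.0, 0.006, -0.004], [-0.004, 0.007, -1.0]]
force: [0.5, -0.5, 0.2]
opening: 0.597
t 16.95 grip [ 0.4611 -0.1404  0.1022] ypr [90.34  0.24 -0.37] F [ 0.5 -0.5  0.2] M [-0.09 -0.11  0.03] open 0.597 q [-30.  33. 110.  -0.  37. -31.]
260 .......o....o...owwwwwwwwwwwwwwwwwwwwwwwwwwwo---##############owwwwwwwwwwww
261 ......oo.o....oowwwwwwwwwwwwwwwwwwwwwwwwwwwo-- -############o.owwwwwwwwwwww
262 ........oo...owwwwwwwwwwwwwwwwwwwwwwwwwwo----- -o##########o.o.owwwwwwwwwww
263 ...........oowwwwwwwwwwwwwwwwwwwwwwwwww-    ----o#######oo...o..owwwwwwwwww
264 .o......o.owwwwwwwwwwwwwwwwwwwwwwwwwwo       ----o#####o -..o....owwwwwwwww
265 ......o.oowwwwwwwwwwwwwwwwwwwwwwwwww-         ---oooo#o-  -o..o.oowwwwwwwww
266 ......oowwwwwwwwwwwwwwwwwwwwwwwwwwo             --- -oo-   -..o...owwwwwwww
267 oo.o.owwwwwwwwwwwwwwwwwwwwwwwwwwwo               ------      o.....owwwwwww
268 ....owwwwwwwwwwwwwwwwwwwwwwwwwwwo-               - -----      ...o.owwwwwww
269 ....owwwwwwwwwwwwwwwwwwwwwwwwwo-o---        o-----------     
[... 1394 characters left out ...]
           ooooooo-----    ooo#-          oooooooooooooo....
288                            ooooooo----                  -ooooooooooooooo...
289                             oooooo---o                 o-ooooooooooooo.o...
290                             -ooooooooo-              oooooooooooooooo......
291                              -oooooooo-             ooooooooooooooo....o...
292                               -ooooooo            -ooooooooooooooo.oo....o.
293                                 oooooo           ooooooooooooooo..o........
294                                  -ooooo         ooooooooooooooo.....o.o.o..
295                                     oo        -ooooooooooooooo......o......
```

```bash
python3 -m jog '[[[0,-3,1],[0,0,0],0.4],[[0,-3,1],[0,0,0],1],[[0,-3,1],[0,0,0],1],[[0,-3,1],[0,0,0],1],[[0,-3,1],[0,0,0],1],[[0,-3,1],[0,0,0],1],[[0,-3,1],[0,0,0],1],[[0,-3,1],[0,0,0],1],[[0,-3,1],[0,0,0],1]]';python3 - <<'E'
from h import *
def L(ly,lz,f):
    a=np.radians(f);return ((.463,ly+.107*np.cos(a)-.0965*np.sin(a),lz+.107*np.sin(a)+.0965*np.cos(a)),90,-f)
go(L(-.249,.012,2),L(-.251,.013,6),L(-.253,.014,10),L(-.254,.015,14),L(-.255,.015,18),L(-.255,.015,22),L(-.255,.015,26),L(-.255,.015,30),L(-.255,.015,34),L(-.255,.015,38),L(-.255,.015,42),L(-.255,.015,46),L(-.255,.015,50),L(-.255,.015,55))
E
```

```text
time_s: 17.75
position: [0.46, -0.1434, 0.0829]
tcp_rot: [[-0.004, 1.0, 0.01], [1.0, 0.004, -0.007], [-0.007, 0.01, -1.0]]
force: [2.7, -0.7, -0.4]
opening: 0.275
t 17.75 grip [ 0.4598 -0.1433  0.1016] ypr [90.21  0.4  -0.58] F [ 2.7 -0.7 -0.4] M [-0.06 -0.34 -0.02] open 0.275 q [-31.  33. 110.  -0.  37. -31.]
row [-1.5, 3.1, -10.6] [0.58, 2.39, 0.23]
row [-9.5, 3.2, -18.6] [0.57, 6.39, 0.25]
row [-17.9, 3.2, -26.2] [0.56, 10.39, 0.27]
row [-25.8, 3.2, -33.3] [0.56, 14.39, 0.29]
row [-34.2, 3.3, -38.9] [0.55, 18.39, 0.31]
row [-41.8, 3.3, -44.0] [0.54, 22.39, 0.33]
row [-49.9, 3.3, -48.6] [0.53, 26.39, 0.34]
row [-58.2, 3.3, -52.6] [0.52, 30.39, 0.36]
row [-66.8, 3.3, -56.0] [0.5, 34.39, 0.38]
row [-75.6, 3.3, -58.8] [0.49, 38.39, 0.4]
row [-84.6, 3.3, -60.9] [0.48, 42.39, 0.42]
row [-93.7, 3.3, -62.5] [0.47, 46.39, 0.44]
row [-102.9, 3.3, -63.4] [0.45, 50.39, 0.46]
row [-114.4, 3.2, -63.6] [0.44, 55.39, 0.48]
```

```bash
python3 -m jog '[[[-1.5,3,-10.6],[0.6,2.4,0.2],1],[[-9.5,3,-18.6],[0.6,6.4,0.2],1],[[-18,3,-26],[0.6,10.4,0.2],1],[[-26,3,-33],[0.6,14.4,0.2],1],[[-34,3,-39],[0.6,18.4,0.3],1],[[-42,3,-44],[0.5,22.4,0.3],1],[[-50,3,-48.6],[0.5,26.4,0.3],1],[[-58,3,-52.6],[0.5,30.4,0.3],1],[[-67,3,-56],[0.5,34.4,0.4],1],[[-75.6,3,-58.8],[0.5,38.4,0.4],1],[[-84.6,3,-61],[0.5,42.4,0.4],1],[[-93.7,3,-62.5],[0.5,46.4,0.4],1]]';python3 - <<'E'
from h import *
def L(ly,lz,f):
    a=np.radians(f);return ((.463,ly+.107*np.cos(a)-.0965*np.sin(a),lz+.107*np.sin(a)+.0965*np.cos(a)),90,-f)
go(L(-.255,.015,50),L(-.255,.015,55),L(-.255,.02,60))
E
```

```text
time_s: 18.75
position: [0.4614, -0.2366, 0.1457]
tcp_rot: [[0.001, 1.0, -0.003], [0.691, 0.001, 0.722], [0.722, -0.003, -0.691]]
force: [-0.1, -0.3, -1.7]
opening: 0.273
t 18.75 grip [ 0.4615 -0.2501  0.1586] ypr [ 89.91 -46.26   0.21] F [-0.1 -0.3 -1.7] M [-0.73 -0.11  0.02] open 0.273 q [-55.  44.  85.  25.  91. -63.]
row [-5.5, 1.5, -7.6] [-0.14, 3.74, -0.07]
row [-13.2, 1.5, -16.1] [-0.14, 8.74, -0.07]
row [-18.1, 1.5, -27.4] [-0.14, 13.74, -0.08]
```

```bash
python3 -m jog '[[[-5.5,1.5,-7.6],[0,3.7,0],1],[[-13,1.5,-16],[0,8.7,0],1],[[-13,1.5,-16],[0,8.7,0],1],[[-13,1.5,-16],[0,8.7,0],1]]';python3 - <<'E'
from h import *
def L(ly,lz,f):
    a=np.radians(f);return ((.463,ly+.107*np.cos(a)-.0965*np.sin(a),lz+.107*np.sin(a)+.0965*np.cos(a)),90,-f)
go(L(-.25,.05,48),L(-.23,.08,40),L(-.21,.10,32),L(-.19,.11,24))
s=vision.capture("scene");t=vision.capture("top");cv2.imwrite("pics/s11.png",s[:,:,::-1]);cv2.imwrite("pics/t11.png",t[:,:,::-1])
v=s.astype(int)
for y in range(330,460,2): print(y,"".join("#" if v[y,x].max()<62 else "w" if v[y,x,0]-v[y,x,2]>28 else "-" if v[y,x].max()>165 else "o" for x in range(66,225)))
E
```

```text
time_s: 19.08
position: [0.4628, -0.2571, 0.1457]
tcp_rot: [[0.003, 1.0, -0.002], [0.576, -0.0, 0.818], [0.817, -0.004, -0.576]]
force: [0.1, 0.5, -1.5]
opening: 0.279
t 19.08 grip [ 0.4629 -0.2724  0.1565] ypr [ 89.66 -54.84   0.39] F [ 0.1  0.5 -1.5] M [-0.74 -0.09  0.  ] open 0.279 q [-57.  49.  80.  27. 100. -64.]
row [41.3, 0.0, -3.6] [-0.12, -6.84, -0.19]
row [85.2, -0.1, 12.2] [-0.14, -14.84, -0.18]
row [118.5, -0.2, 34.7] [-0.15, -22.84, -0.17]
row [141.2, -0.2, 63.5] [-0.16, -30.84, -0.16]
330 wwwwwwwwwwwwwwwwwwwwwwwwwwwwwwwwwwwwwwwwwwwwwwwwwwwwwwwwwwwwww--ooo-oooo-ooooo-oooooo-----------------------------------------------------------oo-o-oooooooooo
332 wwwwwwwwwwwwwwwwwwwwwwwwwwwwwwwwwwwwwwwwwwwwwwwwwwwwwwwwwwwww--ooo-ooo--oooooooooooo---------------------------------------------------------oo---o-ooooooooooo
334 wwwwwwwwwwwwwwwwwwwwwwwwwwwwwwwwwwwwwwwwwwwwwwwwwwwwwwwwwwww--oooo-o-oo-ooooo--ooo--------------------------------------------------------o-oo-o-ooooooooooooo-
336 wwwwwwwwwwwwwwwwwwwwwwwwwwwwwwwwwwwwwwwwwwwwwwwwwwwwwwwwwww-oooo--oo--ooo-o-oooo--------------------
[... 9363 characters left out ...]
wwwwwwwwwwwwwwwwwwwwwwwwwwwwwwwwwwwwwwwwwwww
452 wwwwwwwwwwwwwwwwwwwwwwwwwwwwwwwwwwwwwwwwwwwwwwwwwwwwwwwwwwwwwwwwwwwwwwwwwwwwwwwwwwwwwwwwwwwwwwwwwwwwwwwwwwwwwwwwwwwwwwwwwwwwwwwwwwwwwwwwwwwwwwwwwwwwwwwwwwwwwww
454 wwwwwwwwwwwwwwwwwwwwwwwwwwwwwwwwwwwwwwwwwwwwwwwwwwwwwwwwwwwwwwwwwwwwwwwwwwwwwwwwwwwwwwwwwwwwwwwwwwwwwwwwwwwwwwwwwwwwwwwwwwwwwwwwwwwwwwwwwwwwwwwwwwwwwwwwwwwwwww
456 wwwwwwwwwwwwwwwwwwwwwwwwwwwwwwwwwwwwwwwwwwwwwwwwwwwwwwwwwwwwwwwwwwwwwwwwwwwwwwwwwwwwwwwwwwwwwwwwwwwwwwwwwwwwwwwwwwwwwwwwwwwwwwwwwwwwwwwwwwwwwwwwwwwwwwwwwwwwwww
458 wwwwwwwwwwwwwwwwwwwwwwwwwwwwwwwwwwwwwwwwwwwwwwwwwwwwwwwwwwwwwwwwwwwwwwwwwwwwwwwwwwwwwwwwwwwwwwwwwwwwwwwwwwwwwwwwwwwwwwwwwwwwwwwwwwwwwwwwwwwwwwwwwwwwwwwwwwwwwww
```

```bash
python3 - <<'E'
from h import *
go(((.463,-.255,.18),90,-50),((.463,-.24,.20),90,-44),((.463,-.225,.215),90,-38),((.463,-.21,.225),88,-32),((.463,-.195,.23),84,-26),((.465,-.18,.23),80,-20),((.47,-.165,.23),75,-14),((.475,-.15,.23),70,-9),((.48,-.135,.23),64,-4),((.485,-.12,.23),58,0),((.49,-.105,.23),52,0),((.495,-.095,.23),46,0))
E
```

```text
t 19.18 grip [ 0.4633 -0.2709  0.1583] ypr [ 89.86 -54.79   0.27] F [-1.4  0.  -1.9] M [-0.8  -0.1  -0.02] open 0.274 q [-57.  49.  80.  27. 100. -64.]
row [25.4, -0.2, 0.4] [-0.16, -4.79, -0.07]
row [48.4, -0.3, 0.9] [-0.16, -10.79, -0.07]
row [67.4, -0.3, 4.0] [-0.17, -16.79, -0.06]
row [82.4, 0.1, 9.9] [-1.55, -22.79, 1.41]
row [93.4, 0.6, 18.3] [-4.1, -28.76, 4.58]
row [100.3, 2.8, 29.5] [-6.34, -34.69, 8.04]
row [107.4, 7.9, 40.5] [-8.83, -40.53, 12.62]
row [114.9, 12.8, 51.6] [-11.03, -45.29, 17.42]
row [122.5, 17.4, 62.7] [-13.36, -49.86, 23.4]
row [130.4, 21.8, 74.0] [-15.47, -53.27, 29.5]
row [139.0, 26.8, 86.2] [-18.33, -52.65, 35.02]
row [144.8, 31.9, 94.4] [-21.18, -51.92, 40.53]
```

```bash
python3 -m jog '[[[25,0,0.4],[0,-4.8,0],1],[[48,0,1],[0,-10.8,0],1],[[67,0,4],[0,-16.8,0],1],[[82,0,10],[-1.5,-22.8,1.4],1],[[93,0.6,18],[-4.1,-28.8,4.6],1],[[100,2.8,29.5],[-6.3,-34.7,8],1],[[107,8,40.5],[-8.8,-40.5,12.6],1],[[115,13,51.6],[-11,-45.3,17.4],1],[[122.5,17.4,62.7],[-13.4,-49.9,23.4],1],[[130.4,21.8,74],[-15.5,-53.3,29.5],1],[[139,26.8,86],[-18.3,-52.7,35],1],[[144.8,32,94.4],[-21.2,-51.9,40.5],1]]'; python3 - <<'E'
from h import *
go(((.50,-.09,.23),40,0),((.505,-.08,.23),33,0),((.51,-.07,.225),26,0),((.515,-.06,.22),19,0),((.52,-.05,.215),12,0),((.525,-.045,.21),5,0),((.53,-.035,.20),-2,0),((.535,-.03,.19),-8,0),((.539,-.0255,.175),-10,0),((.539,-.0255,.15),-10,0))
E
```

```text
time_s: 20.18
position: [0.4939, -0.0916, 0.2124]
tcp_rot: [[0.675, 0.738, 0.002], [0.738, -0.675, 0.002], [0.003, 0.0, -1.0]]
force: [0.2, 0.3, -2.0]
opening: 0.276
t 20.18 grip [ 0.4938 -0.0916  0.2311] ypr [47.54 -0.14 -0.  ] F [ 0.2  0.3 -2. ] M [ 0.06 -0.07  0.  ] open 0.276 q [-23.  22. 100.   0.  58.  19.]
row [5.3, 3.5, 1.1] [-0.01, -0.14, 7.54]
row [16.1, 0.4, 1.1] [-0.02, -0.14, 14.54]
row [26.8, -2.7, 6.2] [-0.03, -0.14, 21.54]
row [37.6, -5.7, 11.2] [-0.04, -0.14, 28.54]
row [48.3, -8.8, 16.2] [-0.04, -0.14, 35.54]
row [55.3, -8.5, 21.2] [-0.05, -0.14, 42.54]
row [66.1, -11.5, 31.3] [-0.06, -0.14, 49.54]
row [73.1, -11.2, 41.3] [-0.07, -0.13, 55.54]
row [79.1, -11.3, 56.3] [-0.07, -0.13, 57.54]
row [79.0, -11.3, 81.3] [-0.07, -0.13, 57.54]
```

```bash
python3 -m jog '[[[5,3.5,1],[0,0,7.5],1],[[16,0.4,1],[0,0,14.5],1],[[27,-2.7,6],[0,0,21.5],1],[[37.6,-5.7,11],[0,0,28.5],1],[[48,-8.8,16],[0,0,35.5],1],[[55,-8.5,21],[0,0,42.5],1],[[66,-11.5,31],[0,0,49.5],1],[[73,-11.2,41],[0,0,55.5],1],[[79,-11.3,56],[0,0,57.5],1],[[79,-11.3,81],[0,0,57.5],1],[[79,-11.3,81],[0,0,57.5],1]]'; python3 - <<'E'
from h import *
go(((.539,-.0255,.105),-10,0),((.539,-.0255,.1),-10,0))
s=vision.capture("scene");asc(s,240,350,225,305)
p=bot.read_state();g=p["position"]+np.array([0,0,.0187])
for th in(-10,0,10):
    R=scoopR(-10,th);P=lambda *v:g+R@(np.array(v)/1000)
    print(th,"backL bot",proj("scene",P(25,-55,-96.5))[0].round(0),"backL top",proj("scene",P(25,-55,-50.5))[0].round(0),"backR top",proj("scene",P(25,55,-50.5))[0].round(0),"lipL",proj("scene",P(-105,-55,-96.5))[0].round(0))
E
```

```text
time_s: 21.1
position: [0.5364, -0.0273, 0.128]
tcp_rot: [[0.986, -0.169, -0.006], [-0.169, -0.986, 0.004], [-0.006, -0.003, -1.0]]
force: [-1.5, -0.0, -2.5]
opening: 0.274
t 21.1 grip [ 0.5365 -0.0274  0.1467] ypr [-9.73  0.37  0.18] F [-1.5 -0.  -2.5] M [0.04 0.07 0.01] open 0.274 q [-15.  31. 100.   0.  49.  85.]
row [2.6, -2.1, 41.7] [-0.18, 0.37, 0.27]
row [2.6, -2.1, 46.7] [-0.18, 0.37, 0.27]
225 .............o........######oooo######o   --ooooowww#######wwwwwwwwww###  -.......o................-     o..o.
226 ............o........oo#############o   --ooooo- -ww######wwwwwwwwwwwo##   ..o.....................o      ..o.
227 ......o......o..o.....o############   --ooooo-    -o######wwwwwwwwwwww##o   .......................o-      o.o
228 ............o..........o###########o--ooooo-      o#######wwwwwwwwwwwww#o    ...o..............o....-       o.
229 ............oo..o....o..o##########oooooo-        o#######wwwwwwwwwwwww#o     ...............o......o-        
230 .........................o##########ooo-          -#######owwwwwwwwwww oo      ......................o-       
231 ....
[... 8059 characters left out ...]
.....oooo.................o.....owwwwooo.o..o....................o....o.............o....o.......
302 ..........o.......o.......o..oo.o.............oooo..o....o.....o..o.....o.............o...........o...........
303 ...o..o...................o.......o.........................oo......o.......o.............................o...
304 o......o..........................................o.......o....................o.........o..o...o...o.........
-10 backL bot [291. 277.] backL top [288. 261.] backR top [332. 240.] lipL [262. 245.]
0 backL bot [287. 273.] backL top [286. 260.] backR top [330. 239.] lipL [257. 235.]
10 backL bot [283. 269.] backL top [284. 258.] backR top [327. 237.] lipL [253. 225.]
```

```bash
python3 -m jog '[[[1,-1,15],[0,0,0],1],[[2,-2,28],[0,0.4,0],1],[[2,-2,36],[0,0.4,0],1],[[2,-2,41],[0,0.4,0],1],[[2,-2,44],[0,0.4,0],1],[[2,-2,46],[0,0.4,0],1],[[2,-2,47],[0,0.4,0],1],[[2,-2,47],[0,0.4,0],1]]'; python3 -c "
from h import *
go()"
```

```text
time_s: 21.82
position: [0.5434, -0.0282, 0.0865]
tcp_rot: [[0.985, -0.171, 0.011], [-0.171, -0.985, -0.0], [0.011, -0.002, -1.0]]
force: [-2.8, 1.2, 11.8]
opening: 0.268
t 21.82 grip [ 0.5432 -0.0282  0.1052] ypr [-9.84 -0.61  0.1 ] F [-2.8  1.2 11.8] M [ 0.19  0.81 -0.01] open 0.268 q [-15.  35. 101.   0.  43.  85.]
```

```bash
python3 -m jog '[[[0,0,-2],[0,0,0],1],[[0,0,-2],[0,0,0],0.4],[[0,0,-2],[0,0,0],0.2],[[0,0,-2],[0,0,0],0.2],[[0,0,-2],[0,0,0],0.2],[[0,0,-2],[0,0,0],0.2],[[0,0,-2],[0,0,0],0.2],[[0,0,-20],[0,0,0],0.2],[[0,0,-50],[0,0,0],0.2],[[0,0,-90],[0,0,0],0.2],[[0,0,-130],[0,0,0],0.2],[[0,0,-150],[0,0,0],0.2]]'; python3 -c "
from h import *
go()"
```

```text
time_s: 22.82
position: [0.5437, -0.0287, 0.2379]
tcp_rot: [[0.985, -0.171, 0.016], [-0.171, -0.985, -0.001], [0.016, -0.001, -1.0]]
force: [-0.4, -0.3, -0.2]
opening: 0.796
t 22.82 grip [ 0.5434 -0.0287  0.2566] ypr [-9.85 -0.93  0.08] F [-0.4 -0.3 -0.2] M [ 0.04 -0.02  0.02] open 0.796 q [-15.  23.  93.   0.  63.  85.]
```

```bash
python3 -m jog '[[[-15,40,0],[0,0,0],0.2],[[-30,80,0],[0,0,0],0.2],[[-45,120,0],[0,0,0],0.2],[[-60,160,0],[0,0,0],0.2],[[-75,195,0],[0,0,0],0.2],[[-90,230,0],[0,0,0],0.2],[[-110,265,0],[0,0,0],0.2],[[-130,300,0],[0,0,0],0.2],[[-150,340,0],[0,0,0],0.2],[[-170,380,0],[0,0,0],0.2],[[-170,380,0],[0,0,0],0.2],[[-170,380,0],[0,0,0],0.2]]'; python3 - <<'E'
from h import *
go()
s=vision.capture("scene");t=vision.capture("top");cv2.imwrite("pics/s12.png",s[:,:,::-1]);cv2.imwrite("pics/t12.png",t[:,:,::-1])
out=np.zeros((600,800,3),np.uint8)
a=cv2.resize(s[120:460,60:510,::-1],None,fx=1.1,fy=1.1);out[:a.shape[0],:a.shape[1]]=a
b=cv2.resize(t[180:310,290:400,::-1],None,fx=2.6,fy=2.6);out[:b.shape[0],500:500+b.shape[1]]=b
c=t[110:320,130:430,::-1];out[385:595,500:800]=c
cv2.imwrite("pics/final.png",out)
for n,im in(("top0",t),("scene0",s)):
    z=cv2.imread(f"pics/{n}.png")[:,:,::-1];d=(np.abs(z.astype(int)-im).max(2)>50).astype(np.uint8)
    k,l,st,ce=cv2.connectedComponentsWithStats(d);print(n,[st[i].tolist() for i in range(1,k) if st[i,4]>25])
E
```

```text
time_s: 23.82
position: [0.3077, -0.376, 0.231]
tcp_rot: [[0.984, -0.176, 0.01], [-0.176, -0.984, -0.0], [0.01, -0.001, -1.0]]
force: [-0.4, -0.2, -0.4]
opening: 0.796
t 23.82 grip [ 0.3075 -0.376   0.2497] ypr [-10.15  -0.55   0.08] F [-0.4 -0.2 -0.4] M [ 0.03 -0.01  0.01] open 0.796 q [-64.  19. 101.   1.  60.  36.]
top0 [[325, 202, 22, 19, 80], [357, 203, 20, 16, 157], [342, 228, 16, 30, 177], [319, 235, 50, 37, 299], [166, 236, 26, 11, 203], [370, 238, 6, 27, 64], [535, 250, 14, 22, 181], [166, 255, 27, 10, 197], [169, 272, 27, 12, 206], [451, 283, 189, 116, 11663], [312, 356, 38, 5, 85], [257, 364, 41, 22, 155], [296, 368, 186, 55, 4612], [432, 368, 15, 9, 27], [433, 378, 23, 5, 54], [456, 378, 15, 8, 48], [496, 392, 20, 6, 86], [515, 395, 77, 13, 480], [338, 410, 17, 5, 44], [364, 411, 276, 69, 3789], [608, 418, 32, 57, 945], [252, 421, 13, 12, 70], [301, 422, 14, 6, 30], [263, 428, 18, 19, 137], [270, 433, 17, 9, 80], [284, 437, 47, 28, 544], [369, 447, 6, 24, 77], [315, 452, 75, 28, 1027], [277, 458, 15, 22, 205], [447, 475, 19, 5, 55]]
scene0 [[0, 0, 92, 88, 2605], [98, 0, 53, 32, 1033], [150, 0, 22, 12, 135], [180, 0, 69, 30, 908], [111, 6, 92, 75, 2119], [202, 9, 62, 60, 1879], [43, 17, 54, 39, 631], [0, 50, 13, 6, 30], [113, 62, 20, 19, 132], [250, 67, 19, 42, 475], [31, 72, 32, 25, 372], [0, 84, 73, 38, 934], [172, 95, 17, 9, 70], [216, 106, 31, 24, 463], [6, 118, 117, 120, 5700], [368, 157, 13, 14, 101], [380, 164, 15, 12, 112], [390, 172, 20, 11, 124], [100, 184, 13, 14, 86], [277, 212, 16, 10, 69], [259, 219, 74, 72, 906], [93, 373, 27, 11, 208], [85, 382, 17, 20, 201], [104, 409, 23, 15, 213]]
```

View pics/final.png

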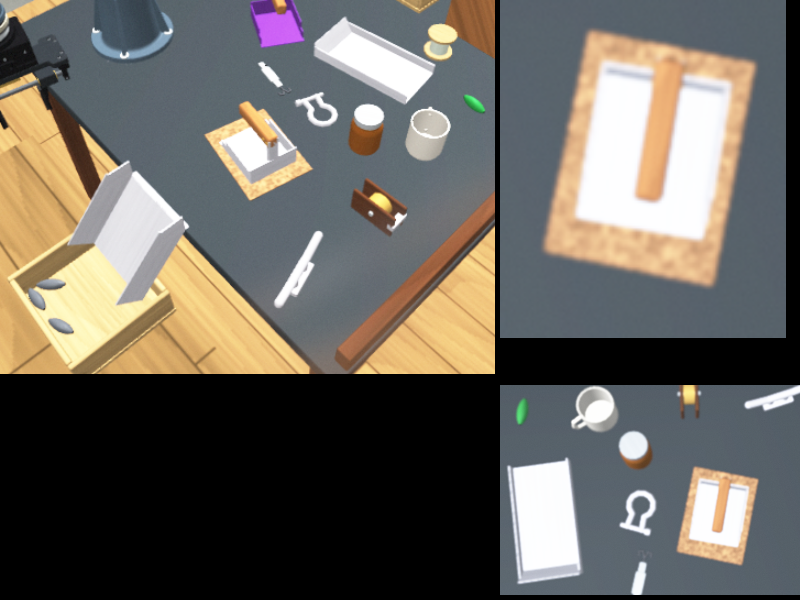

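All three sinkers are in the bin at about (50,284), (37,298) and (61,326), the tray is empty, and the scoop is upright on the mat. The only picture differences are the sinkers, the scoop and the arm, so I am handing in.

```bash
python3 -c "
from rig import bot
print(bot.hand_in())"
```

```text
the job is handed in; nothing more can be done
None
```

All three sinkers are in the pine bin, and the scoop is back upright on the cork mat, released. I handed the job in at about 24 s.

**What I did:** I scooped the sinkers against the tray's sloping front wall. While I lifted, the scoop slipped round in the grip, so I set it down, gripped the bar further forward and lifted with the mouth up. I then rested it at the slate's edge by the chute, gripped it near the back and tipped it. The gripper never touched the sinkers.

**Last checks:**
- **Sinkers:** the final picture shows all three in the bin and the tray empty.
- **Scoop:** it lies level within the mat, at the mat's angle.
- **Other tackle:** comparing the first and last pictures shows no change to the other tackle or the look-alikes, beyond the scoop, the sinkers and the arm.
- **Forces:** the highest wrist force I read was about 12 N, against the 120 N limit. I read it only between moves, not during them.

**What disagreed:** the scoop stopped about 5–8 mm higher than I expected on both set-downs. At the chute this was probably a raised flange. On the mat it was probably a slight tilt in the grip; it settled flat once released.

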